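Hang the clamping spring of a dental model jig

TASK

Take the tension spring from its black cradle and put the hook on its blue end down into the hole of the red anchor block, fully home; the block can be clamped a few millimetres off the middle of its foot, any way, so feel for the hole. Then stretch the spring and set the steel eye on its yellow end over the head of the brass post on the blue swing arm, right down around the neck, so that the spring pulls the arm shut against the dental model; let go of it. Work gently: do not force the hook or the eye, do not overstretch the spring (60 mm is too much), and leave the other things on the bench where they are.

Things in the scene. Friction and masses are not known exactly. Their poses are not given: they have to be found in the camera images.
- spring: Tension spring lying level across the black cradle, about 0.12 kg. Origin on its axis, x from hook to eye, z up. Along x, closed: hook pin -60 mm; blue grip block -48 to -24; steel coil, 14 mm across, -24 to 24; yellow grip block 24 to 48; steel eye centred at 66. The coil bends up or down a little where it leaves the blue block (0.6 N m/rad).
- grip_a (a point): Centre of the blue grip block, on the axis, 24 mm from the hook pin. Both grip blocks are 24 mm long along the spring, 14 mm wide and 14 mm high: take them from above across the width.
- hook_tip (a point): Centre of the foot of the hook pin: steel, 6 mm diameter, pointing straight down (spring -z), foot 15 mm below the axis. The 6 mm wire that carries it runs level along the axis and comes to rest on the red block's top, so fully home the pin is 12 mm deep and the axis 3 mm above it.
- grip_b (a point): Centre of the yellow grip block (moves out with the stretch), 30 mm from the eye's centre.
- eye (a point): Centre of the steel eye, a flat ring lying level: 13 mm inside diameter, 20 mm outside, 5 mm thick, centred on the spring's axis.
- stretch (a joint): How far the spring is stretched, in m: 0 closed, stop at 0.065. Pull = 2.7 N + 180 N/m times the stretch. Hook pin to eye centre is 126 mm plus the stretch. Past 0.06 it is ruined.
- cradle: Fixed black plastic cradle, 30 x 44 mm foot, 42 mm high, with a 17 mm wide channel along its x axis, floor 33 mm up, in which the middle of the coil lies; origin under its centre.
- jig: Fixed model clamping jig: aluminium plate 190 x 250 x 20 mm (x, y, z) with a teal dental model (62 x 64 mm, to 52 mm above the bench) and a steel jaw. Origin: centre of its underside. Anchor foot (+y end) and the arm's post (-y end) stand on a line along y at x = 55 mm. A black rest between them (16 x 6 mm, top 40.5 mm above the bench, at y = 0) carries the coil, so the hooked spring lies level.
- anchor: Fixed dark steel foot on the jig plate, 32 x 44 x 6 mm; origin under its centre (20 mm above the bench). On it is clamped the red anchor block, 20 x 20 x 19 mm, its top 25 mm above this origin. The block may sit off the foot's centre by up to 5 mm along y and 3 mm along x, either way, which no reading tells. In the middle of its top is the upright hole: 8 mm diameter, 14 mm deep, 0.5 mm chamfer.
- clamp (a joint): Angle of the blue swing arm about its upright pivot, in rad: 0 = shut, pad against the dental model; it grows to 0.22 as the post swings away from the anchor. It turns loosely (about 0.05 N m friction, with damping 0.8 N m s/rad) and stays where it is left until the spring pulls it shut.
- post (a point): On the axis of the upright brass post, at mid-height of its neck (48 mm above the bench), 130 mm from the arm's pivot. Neck 7 mm diameter on a 17 mm shoulder whose top is 3 mm below this point; head 10.5 mm diameter with chamfered top, from 5 to 10 mm above this point. The eye belongs on the neck, between shoulder and head.
- box: Bystander: clear plastic box with a blue lid, 108 x 138 x 56 mm; origin under its centre.
- model: Bystander: spare teal dental model on a grey base, 62 x 64 x 30 mm; origin under its centre.
- cup: Bystander: clear plastic cup, 70 mm across, 70 mm high; origin under its centre.
- burner: Bystander: brass bench burner, 75 x 65 mm foot, 122 mm high; origin under its centre.
- probe: Bystander: steel hand instrument lying on the bench, 165 mm long, 8 mm thick; origin under its middle.
- carver: Bystander: a second steel hand instrument like the first; origin under its middle.
- case: Bystander: dark blue instrument case, 160 x 120 x 55 mm; origin under its centre.

How it is judged:
By the outcome, as a careful person would: the job done as asked, in the order asked, and still so for the second after the job is handed in, with the robot touching nothing.
It also fails if it takes over 72 s, if anything falls off the work surface, if the arm or the gripper's body presses on something with over 40 N, if the wrist force passes 120 N, or if a joint passes its speed limit or range.

ROBOT

A 7-joint arm with a two-finger parallel gripper is mounted at the origin on the work surface. World frame = base frame: x ahead of the robot, y to its left, z up, the work surface at z = 0. Lengths are in m, angles in degrees, forces in N, time in s.
With the tool pointing down it reaches from about 0.35 to 0.9 m from the base axis. Payload 8.1 kg.
Tool frame: the origin (TCP) lies at the very end of the fingers, on their centre line; the grasp point (between the pads) lies 19 mm behind it; z points along the fingers, y is the direction in which the jaws open and shut (so a half turn about z gives the same grasp; the last joint's range is limited). The gripper opens to 92 mm and grips with 3 to 60 N. Pads are 19 mm wide; open, the fingers measure 130 mm over their backs; the gripper's body (75 mm by 190 mm) begins 47 mm behind the grasp point.
Start: joints at [70.726, 24.895, 1.432, 90.138, -0.665, 64.973, -4.303], TCP at [0.145, -0.608, 0.227] pointing down, gripper open.
Joint ranges: [-149.89, 149.89], [-25.12, 119.58], [-72.63, 75.52], [4.76, 147.25], [-75.54, 255.54], [6.69, 114.76], [-157.13, 157.13]. Speed limits (degrees/s): [127.2, 127.2, 172.46, 172.46, 180, 180, 180].

INTERFACE

Orientations are given as [roll, pitch, yaw] about the fixed x, y, z axes, in that order (R = Rz(yaw) Ry(pitch) Rx(roll)).
In Python, from station import env, viewer, workorder, models gives the robot as it stands.
- The arm moves only by the shell command python3 -m creep 'ROWS' [FORCE]. ROWS is JSON, a list of rows, each an object of numbers: "ax", "ay", "az": the turn, a rotation vector about the tool's x, y, z in rad; "dx", "dy", "dz": the shift along the tool's x, y, z in mm; "hand": the closure, from 0 (fully open) to 1 (shut). In form: [{"ax": .., "ay": .., "az": .., "dx": .., "dy": .., "dz": .., "hand": ..}, ...]. A call has 1 to 12 rows; each row is the pose to reach, as a shift and turn from the pose commanded when the call began, along the tool's axes at that moment; what a row does not reach only later rows make up. A row lasts 1/12 s, in which the tool goes at most 41.7 mm and 7.16 degrees, less where a joint would pass 70% of its speed; a pose out of reach is approached as far as the arm can. A call with a gripper value outside its range is refused whole. The fingers move at their own pace and stop on an object; FORCE is the grip in N (left out, the last holds). Time passes only in rows, so rows that repeat a pose let the fingers close. It gives the time, the measured TCP pose, the force and the opening at its end, in the units of the state.
- env.sense(): the state, without advancing time (a new reading comes with each control period).
- viewer.grab_frame(name): name is "side" or "top" or "wrist"; returns the picture (384x512x3 uint8, blue, green, red); there is no depth.
- viewer.camera_params(name): a dict with "fx", "fy", "cx", "cy" (pixels), "position" and "attitude" of the camera in the world. Camera axes: x right, y up, looking along -z (the intrinsics and any distortion apply to the point x, -y, -z); pixel columns grow to the right and rows downward; lengths in m; the calibration is good to about 2 mm. A picture is of the moment at which its call begins: read the wrist's pose just before it. camera_params takes no time and is no camera call; for the wrist camera it gives the pose at the moment of the call.
- workorder.job_done(): hands the job in, once; it reports no verdict.
Trained networks look in the newest picture that a camera, given by its name, has taken for a name from the list of things; names that differ only in an ending like _2 or _b are one class to them, and where a whole thing is asked for, a point or a joint stands for the part that bears it (a point fixed in the world has none). Each returns a list of dicts, best first, with "score" (0 to 1); they miss things now and then, are a little off and sometimes report something else, mostly with a low value. They report only what shows in the picture. A call takes as long as a camera call.
- models.look_for(camera, query): "bbox" ([left, top, width, height] in pixels, round what is visible of it).
The state is a dict: "time": time; "joint_positions": joint angles; "joint_vel": joint speeds; "tau": joint torques, N m; "eef_pos": TCP position; "orientation": TCP orientation; "ft_force": force on the tool from outside, world axes, zero at the start; "ft_torque": the same for the moment, N m; "opening": opening from 0.0 (shut) to 1.0 (fully open).
Only numpy, scipy, OpenCV 4.12 (cv2) and the standard library are available. Lean on these libraries where they do the work, as an engineer would, in place of code of your own. Each camera call takes 0.05 s, during which the arm holds its last target.

## Working session

There is one attempt and no reset: what is moved stays moved. The work goes in short steps, Python scripts to look and compute and a shell command to move; the robot and the scene stay as the last step left them, time stands still between calls to the robot, and variables do not carry over. Pictures are saved under pics/ and viewed, and the job is handed in when it is done.

```bash
ls; mkdir -p pics; python3 - <<'E'
from station import env, viewer, workorder, models
import cv2
print(env.sense())
for n in ["side","top","wrist"]:
    p=viewer.camera_params(n); print(n,p)
    im=viewer.grab_frame(n); cv2.imwrite(f"pics/{n}0.png",im)
    for q in ["spring","grip_a","grip_b","eye","hook_tip","cradle","jig","anchor","post","clamp"]:
        try:
            r=models.look_for(n,q); print(q,[(x['bbox'],round(x['score'],2)) for x in r[:2]])
        except Exception as e: print(q,e)
print(env.sense()['time'])
E
```

```text
pics
{'time': 0.0, 'joint_positions': array([70.7263294 , 24.93602782,  1.43003657, 90.18919036, -0.66566818,
       64.97291508, -4.30241864]), 'joint_vel': array([ 0.10172456, -0.06201582, -0.02552635,  0.0522345 ,  0.05183822,
       -0.12401929, -0.04841083]), 'tau': array([-6.02214586e-04, -6.67842150e+01,  9.84725095e-01, -3.14446664e+01,
       -6.05472014e-02,  4.27279668e-02,  1.57127165e-04]), 'eef_pos': array([ 0.14463026, -0.60750948,  0.2259488 ]), 'orientation': array([-1.79910440e+02,  6.87637482e-03,  1.33919177e+01]), 'ft_force': array([ 0.5486416 ,  0.28238188, -0.46933677]), 'ft_torque': array([0.00340663, 0.00427336, 0.03106965]), 'opening': 0.9970618098916608}
side {'fx': 419.71059696163127, 'fy': 419.71059696163127, 'cx': 250.63246935079735, 'cy': 185.93801435854573, 'position': array([ 0.19415907, -0.54078526,  0.84786222]), 'attitude': array([ 40.10954278,  -0.56553101, -35.29516643])}
spring [([278.2, 287.4, 56.5, 45.3], 0.68), ([305.1, 312.2, 24.8, 21.7], 0.52)]
grip_a [([276.3, 288.2, 52.6, 43.6], 0.76), ([234.2, 199.7, 59.9, 28.1], 0.58)]
grip_b [([276.3, 
[... 962 characters left out ...]
)]
cradle [([376.4, 209.3, 12.3, 21.3], 0.66), ([103.9, 196.1, 66.8, 54.8], 0.49)]
jig [([203.8, 141.2, 103.2, 86.7], 0.73), ([105.2, 196.5, 61.5, 53.7], 0.59)]
anchor [([221.7, 146.9, 21.2, 16.3], 0.71), ([270.0, 162.2, 31.2, 57.2], 0.71)]
post [([275.1, 162.3, 26.8, 55.9], 0.8), ([388.4, 208.2, 26.2, 14.1], 0.18)]
clamp [([270.9, 161.4, 29.7, 57.3], 0.77)]
wrist {'fx': 282.60331164147726, 'fy': 282.60331164147726, 'cx': 256.70979963975327, 'cy': 192.5928366760168, 'position': array([ 0.21033157, -0.59307243,  0.38529915]), 'attitude': array([-1.43901846e+01, -4.82221550e-02, -7.66229931e+01])}
spring []
grip_a []
grip_b []
eye []
hook_tip []
cradle []
jig []
anchor []
post []
clamp []
1.65
```

View images.

View pics/side0.png

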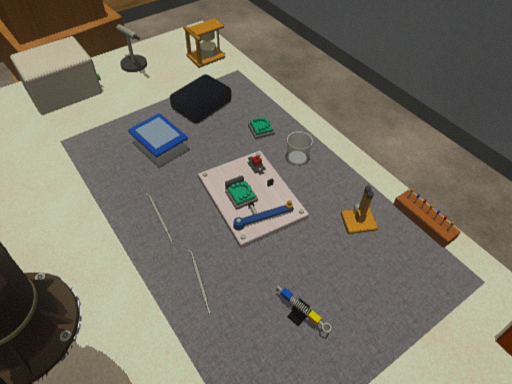

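View pics/top0.png

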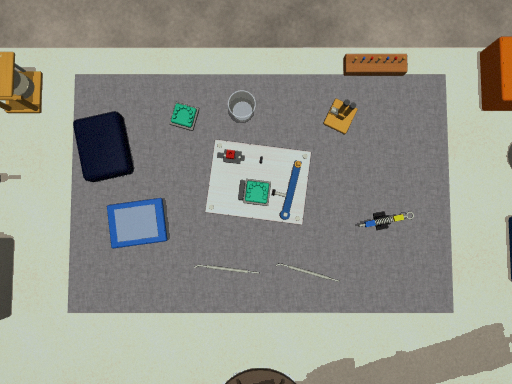

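View pics/wrist0.png

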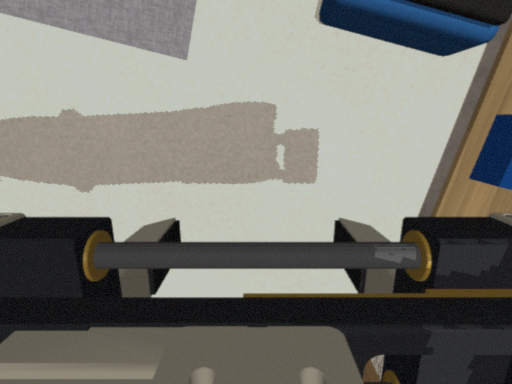

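```bash
cat > h.py <<'E'
import numpy as np, cv2
from scipy.spatial.transform import Rotation as R
from station import env, viewer, workorder, models
def unproj(p,uv,z):
    d=np.array([(uv[0]-p['cx'])/p['fx'],-(uv[1]-p['cy'])/p['fy'],-1.])
    w=R.from_euler('xyz',p['attitude'],degrees=True).apply(d); o=np.array(p['position'])
    return o+w*(z-o[2])/w[2]
def proj(p,P):
    c=R.from_euler('xyz',p['attitude'],degrees=True).inv().apply(np.array(P)-p['position'])
    return np.array([p['cx']+p['fx']*c[0]/-c[2],p['cy']-p['fy']*c[1]/-c[2]])
def crop(im,x,y,w,h,s,name):
    cv2.imwrite('pics/'+name,cv2.resize(im[y:y+h,x:x+w],None,fx=s,fy=s,interpolation=cv2.INTER_CUBIC))
E
python3 - <<'E'
from h import *
t=cv2.imread('pics/top0.png'); s=cv2.imread('pics/side0.png')
crop(t,350,195,72,48,10,'c1.png'); crop(t,200,135,116,92,6,'c2.png')
crop(s,265,275,75,66,9,'c3.png'); crop(s,190,145,125,100,6,'c4.png')
E
```

```text
(no output)
```

View pics/c1.png

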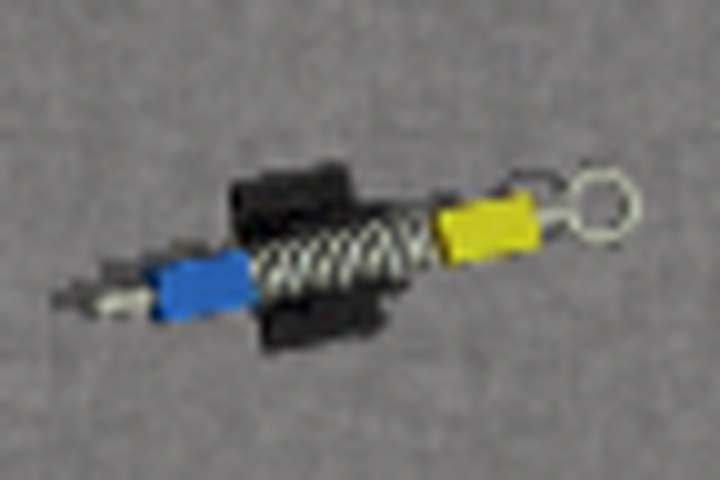

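View pics/c2.png

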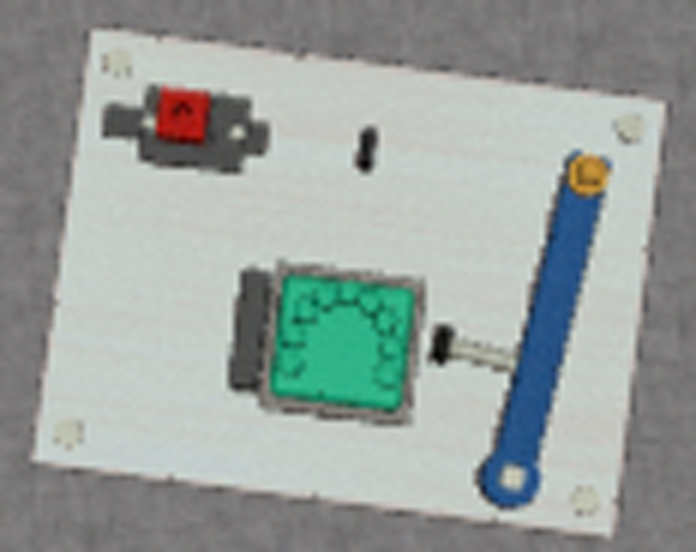

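View pics/c3.png

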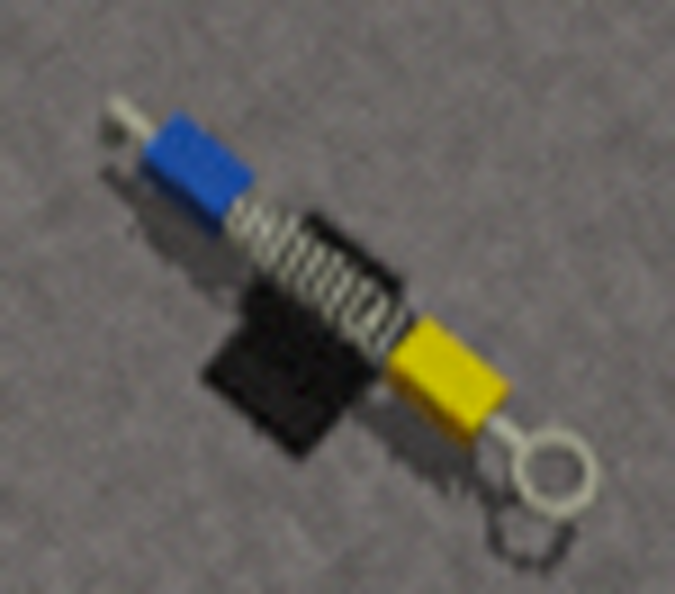

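View pics/c4.png

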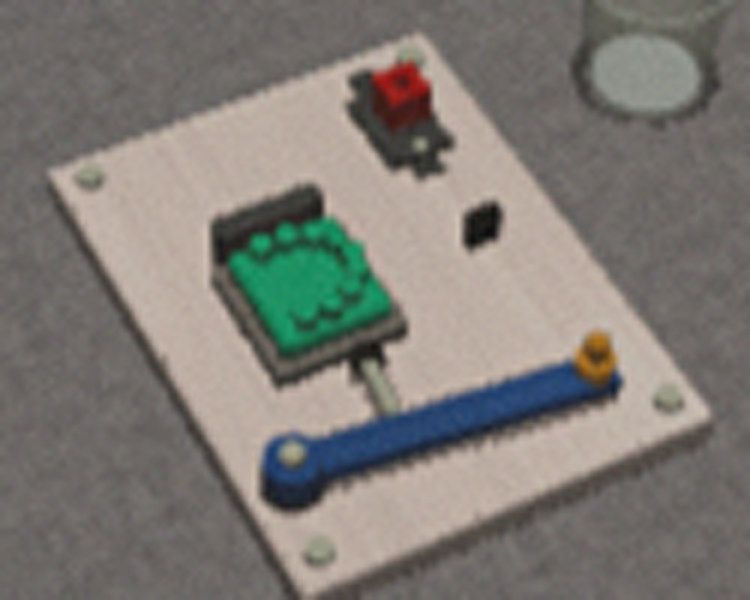

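```bash
python3 - <<'E'
from h import *
T=viewer.camera_params('top');S=viewer.camera_params('side')
def c(u,v,x,y,s): return ((u+.5)/s-.5+x,(v+.5)/s-.5+y)
f=lambda n,p,q,z: print(n,(unproj(p,q,z)*1000).round(1))
t1=lambda u,v:c(u,v,350,195,10); t2=lambda u,v:c(u,v,200,135,6); s3=lambda u,v:c(u,v,265,275,9); s4=lambda u,v:c(u,v,190,145,6)
f('blue T',T,t1(204,286),.046);f('yel T',T,t1(490,229),.046);f('eye T',T,t1(603,205),.040)
f('eye S',S,s3(555,473),.040);f('hooktop S',S,s3(115,103),.041)
f('red T',T,t2(183,117),.045);f('red S',S,s4(401,84),.045)
f('post T',T,t2(588,173),.058);f('post S',S,s4(597,345),.058)
f('pivot T',T,t2(512,477),.045);
f('rest T',T,t2(368,143),.0405);f('rest S',S,s4(484,215),.0405)
for u,v in [(93,30),(665,102),(614,536),(33,461)]: f('corner T',T,t2(u,v),.02)
for u,v in [(420,33),(712,415),(48,175),(305,598)]: f('corner S',S,s4(u,v),.02)
E
```

```text
blue T [ 486.6 -272.1   46. ]
yel T [ 500.7 -343.1   46. ]
eye T [ 506.7 -373.3   40. ]
eye S [ 506.3 -370.7   40. ]
hooktop S [ 481.  -246.2   41. ]
red T [659.2  74.2  45. ]
red S [658.7  75.2  45. ]
post T [633.7 -93.3  58. ]
post S [631.2 -95.7  58. ]
pivot T [509.1 -62.2  45. ]
rest T [648.9  -3.1  40.5]
rest S [645.2  -3.8  40.5]
corner T [701.  114.2  20. ]
corner T [ 669.8 -130.2   20. ]
corner T [ 484.9 -106.9   20. ]
corner T [516.6 138.4  20. ]
corner S [699.5 115.9  20. ]
corner S [ 668.1 -129.4   20. ]
corner S [513.1 138.   20. ]
corner S [ 482.7 -106.5   20. ]
```

```bash
cat >> h.py <<'E'
def delta(x,y,z,yaw,pitch=0.,roll=180.):
    s=env.sense(); R0=R.from_euler('xyz',s['orientation'],degrees=True); R1=R.from_euler('xyz',[roll,pitch,yaw],degrees=True)
    d=R0.inv().apply(np.array([x,y,z])-s['eef_pos']*1000); a=(R0.inv()*R1).as_rotvec()
    print('t',round(s['time'],2),'at',(s['eef_pos']*1000).round(1),s['orientation'].round(2),'F',s['ft_force'].round(1),'op',round(s['opening']*92,1))
    print('rotvec',a.round(3),'d',d.round(1))
E
python3 - <<'E'
from h import *
delta(486.5,-272,150,101.3)
S=viewer.camera_params('side');T=viewer.camera_params('top')
c=lambda u,v:((u+.5)/6-.5+190,(v+.5)/6-.5+145)
print('cup',unproj(S,c(645,75),0)*1000, unproj(T,(241,106),.07)*1000)
print('burner',unproj(T,(340,117),0)*1000)
E
```

```text
t 1.65 at [ 144.8 -608.   226.7] [180.     0.    13.39] F [-0.6  0.7  0.3] op 91.9
rotvec [-0.     0.    -1.534] d [ 410.3 -247.7   76.7]
cup [781.97606281  49.31892948   0.        ] [774.6566669   46.34766415  70.        ]
burner [ 765.00024844 -211.41014291    0.        ]
```

```bash
python3 -m creep '[{"az":-1.534,"dx":410,"dy":-248,"dz":77,"hand":0.3},{"az":-1.534,"dx":410,"dy":-248,"dz":77,"hand":0.3},{"az":-1.534,"dx":410,"dy":-248,"dz":77,"hand":0.3},{"az":-1.534,"dx":410,"dy":-248,"dz":77,"hand":0.3},{"az":-1.534,"dx":410,"dy":-248,"dz":77,"hand":0.3},{"az":-1.534,"dx":410,"dy":-248,"dz":77,"hand":0.3},{"az":-1.534,"dx":410,"dy":-248,"dz":77,"hand":0.3},{"az":-1.534,"dx":410,"dy":-248,"dz":77,"hand":0.3},{"az":-1.534,"dx":410,"dy":-248,"dz":77,"hand":0.3},{"az":-1.534,"dx":410,"dy":-248,"dz":77,"hand":0.3},{"az":-1.534,"dx":410,"dy":-248,"dz":77,"hand":0.3},{"az":-1.534,"dx":410,"dy":-248,"dz":77,"hand":0.3}]' 20
python3 -c "
from h import *
delta(486.5,-272,150,101.3); print(env.sense()['joint_positions'].round(1))"
```

```text
t 1.65 at [ 144.8 -608.   226.7] [180.     0.    13.39] F [-0.6  0.7  0.3] op 91.9
rotvec [-0.     0.    -1.534] d [ 410.3 -247.7   76.7]
[70.7 24.9  1.4 90.1 -0.7 65.  -4.3]validation failed for argument at $[0]...
```

```bash
python3 -m creep '[{"ax":0,"ay":0,"az":-1.534,"dx":410,"dy":-248,"dz":77,"hand":0.3},{"ax":0,"ay":0,"az":-1.534,"dx":410,"dy":-248,"dz":77,"hand":0.3},{"ax":0,"ay":0,"az":-1.534,"dx":410,"dy":-248,"dz":77,"hand":0.3},{"ax":0,"ay":0,"az":-1.534,"dx":410,"dy":-248,"dz":77,"hand":0.3},{"ax":0,"ay":0,"az":-1.534,"dx":410,"dy":-248,"dz":77,"hand":0.3},{"ax":0,"ay":0,"az":-1.534,"dx":410,"dy":-248,"dz":77,"hand":0.3},{"ax":0,"ay":0,"az":-1.534,"dx":410,"dy":-248,"dz":77,"hand":0.3},{"ax":0,"ay":0,"az":-1.534,"dx":410,"dy":-248,"dz":77,"hand":0.3},{"ax":0,"ay":0,"az":-1.534,"dx":410,"dy":-248,"dz":77,"hand":0.3},{"ax":0,"ay":0,"az":-1.534,"dx":410,"dy":-248,"dz":77,"hand":0.3},{"ax":0,"ay":0,"az":-1.534,"dx":410,"dy":-248,"dz":77,"hand":0.3},{"ax":0,"ay":0,"az":-1.534,"dx":410,"dy":-248,"dz":77,"hand":0.3}]' 20
python3 -c "
from h import *
delta(486.5,-272,150,101.3); print(env.sense()['joint_positions'].round(1))"
```

```text
time: 2.65
eef_pos: [0.4891, -0.2678, 0.1496]
orientation: [179.9, -0.1, 99.9]
ft_force: [1.3, 1.3, -0.2]
opening: 0.694
t 2.65 at [ 489.1 -267.8  149.6] [ 1.7989e+02 -6.0000e-02  9.9880e+01] F [ 1.3  1.3 -0.2] op 63.9
rotvec [ 0.002 -0.001 -0.025] d [-3.7 -3.3 -0.4]
[ 41.9  25.5 -25.4 103.5  13.1  53.8  20.8]
```

```bash
python3 -m creep '[{"ax":0,"ay":0,"az":-0.01,"dx":0,"dy":0,"dz":0,"hand":0.3},{"ax":0,"ay":0,"az":-0.01,"dx":0,"dy":0,"dz":0,"hand":0.3}]'
python3 - <<'E'
from h import *
delta(486.5,-272,150,101.3)
p=viewer.camera_params('wrist'); im=viewer.grab_frame('wrist'); cv2.imwrite('pics/w1.png',im)
np.save('w1.npy',p,allow_pickle=True)
for q in ['grip_a','spring']:
    print(q,[(x['bbox'],round(x['score'],2)) for x in models.look_for('wrist',q)[:3]])
E
```

```text
time: 2.82
eef_pos: [0.4871, -0.2702, 0.1494]
orientation: [180.0, -0.1, 100.1]
ft_force: [-1.3, -0.7, -0.2]
opening: 0.698
t 2.82 at [ 487.1 -270.2  149.4] [ 1.7999e+02 -5.0000e-02  1.0010e+02] F [-1.3 -0.7 -0.2] op 64.2
rotvec [ 0.    -0.001 -0.021] d [-1.6 -0.9 -0.6]
grip_a [([249.9, 163.1, 15.3, 130.4], 0.96), ([245.8, 238.6, 21.2, 56.3], 0.63)]
spring [([246.2, 163.1, 23.4, 132.4], 0.93)]
```

View pics/w1.png

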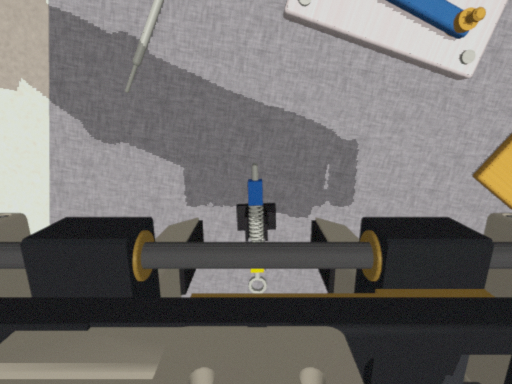

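```bash
python3 - <<'E'
from h import *
im=cv2.imread('pics/w1.png'); crop(im,225,155,70,145,4,'c5.png')
p=np.load('w1.npy',allow_pickle=True).item()
hsv=cv2.cvtColor(im,cv2.COLOR_BGR2HSV)
for n,lo,hi in [('b',(100,150,60),(125,255,255)),('y',(22,150,120),(35,255,255))]:
    m=cv2.inRange(hsv,lo,hi)
    if n=='b': m[:170]=0;m[210:]=0
    m[:,:230]=0;m[:,285:]=0
    ys,xs=np.nonzero(m); print(n,xs.min(),xs.max(),ys.min(),ys.max(),xs.mean(),ys.mean())
    print((unproj(p,(xs.mean(),ys.mean()),.047)*1000).round(1))
    if n=='b':
        r=cv2.minAreaRect(np.c_[xs,ys].astype(np.float32)); print(r)
    
print('eye',(unproj(p,(258,286),.04)*1000).round(1),'hook',(unproj(p,(255,166),.041)*1000).round(1))
E
```

```text
b 248 262 180 204 254.83132530120483 192.2289156626506
[ 486.3 -271.3   47. ]
((255.0, 192.0), (24.0, 14.0), 90.0)
y 251 263 268 272 256.70212765957444 270.0
[ 502.5 -352.    47. ]
eye [ 507.9 -374.5   40. ] hook [ 482.2 -247.3   41. ]
```

View pics/c5.png

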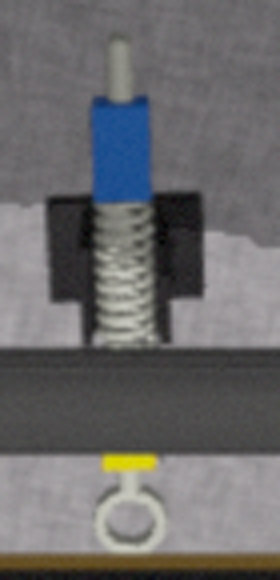

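```bash
python3 -m creep '[{"ax":0,"ay":0,"az":-0.022,"dx":-1.2,"dy":-0.8,"dz":35,"hand":0.6},{"ax":0,"ay":0,"az":-0.022,"dx":-1.2,"dy":-0.8,"dz":70,"hand":0.6},{"ax":0,"ay":0,"az":-0.022,"dx":-1.2,"dy":-0.8,"dz":100,"hand":0.6},{"ax":0,"ay":0,"az":-0.022,"dx":-1.2,"dy":-0.8,"dz":115,"hand":0.6},{"ax":0,"ay":0,"az":-0.022,"dx":-1.2,"dy":-0.8,"dz":121,"hand":0.6},{"ax":0,"ay":0,"az":-0.022,"dx":-1.2,"dy":-0.8,"dz":121,"hand":0.6},{"ax":0,"ay":0,"az":-0.022,"dx":-1.2,"dy":-0.8,"dz":121,"hand":0.6}]'
python3 -c "
from h import *
delta(486.4,-271.6,28,101.4); print(env.sense()['joint_positions'].round(1))"
```

```text
time: 3.55
eef_pos: [0.4857, -0.2741, 0.0295]
orientation: [180.0, 0.1, 101.1]
ft_force: [0.1, -0.2, 0.6]
opening: 0.399
t 3.55 at [ 485.7 -274.1   29.5] [1.7998e+02 5.0000e-02 1.0107e+02] F [ 0.1 -0.2  0.6] op 36.7
rotvec [ 0.     0.001 -0.006] d [2.3 1.2 1.5]
[ 39.5  34.4 -21.8 109.4  19.2  39.7  17.3]
```

```bash
python3 -m creep '[{"ax":0,"ay":0,"az":-0.006,"dx":2.3,"dy":1.2,"dz":1.5,"hand":0.6},{"ax":0,"ay":0,"az":-0.006,"dx":2.3,"dy":1.2,"dz":1.5,"hand":0.7},{"ax":0,"ay":0,"az":-0.006,"dx":2.3,"dy":1.2,"dz":1.5,"hand":0.8}]'
python3 -c "
from h import *
delta(486.4,-271.6,28,101.4); print(env.sense()['joint_positions'].round(1))"
```

```text
time: 3.8
eef_pos: [0.487, -0.2708, 0.0283]
orientation: [179.9, 0.1, 101.5]
ft_force: [-0.7, -0.2, -0.2]
opening: 0.3
t 3.8 at [ 487.  -270.8   28.3] [1.7992e+02 7.0000e-02 1.0152e+02] F [-0.7 -0.2 -0.2] op 27.6
rotvec [0.001 0.001 0.002] d [-0.7 -0.8  0.3]
[ 39.2  34.4 -21.9 109.6  19.4  39.5  17.2]
```

```bash
python3 -m creep '[{"ax":0,"ay":0,"az":0,"dx":-0.7,"dy":-0.7,"dz":0.3,"hand":0.82},{"ax":0,"ay":0,"az":0,"dx":-0.7,"dy":-0.7,"dz":0.3,"hand":0.9},{"ax":0,"ay":0,"az":0,"dx":-0.7,"dy":-0.7,"dz":0.3,"hand":1},{"ax":0,"ay":0,"az":0,"dx":-0.7,"dy":-0.7,"dz":0.3,"hand":1},{"ax":0,"ay":0,"az":0,"dx":-0.7,"dy":-0.7,"dz":0.3,"hand":1},{"ax":0,"ay":0,"az":0,"dx":-0.7,"dy":-0.7,"dz":0.3,"hand":1}]' 30
python3 -c "
from h import *
delta(486.4,-271.6,28,101.4); print(env.sense()['joint_positions'].round(1))"
```

```text
time: 4.3
eef_pos: [0.4858, -0.2717, 0.027]
orientation: [-180.0, 0.0, 101.5]
ft_force: [0.1, -1.2, 1.7]
opening: 0.148
t 4.3 at [ 485.8 -271.7   27. ] [-1.800e+02  2.000e-02  1.015e+02] F [ 0.1 -1.2  1.7] op 13.7
rotvec [-0.     0.     0.002] d [-0.1  0.6 -1. ]
[ 39.3  34.6 -21.9 109.6  19.4  39.4  17.3]
```

```bash
python3 -m creep '[{"ax":0,"ay":0,"az":0,"dx":0,"dy":0,"dz":-8,"hand":1},{"ax":0,"ay":0,"az":0,"dx":0,"dy":0,"dz":-20,"hand":1},{"ax":0,"ay":0,"az":0,"dx":0,"dy":0,"dz":-40,"hand":1},{"ax":0,"ay":0,"az":0,"dx":0,"dy":0,"dz":-65,"hand":1},{"ax":0,"ay":0,"az":0,"dx":0,"dy":0,"dz":-83,"hand":1},{"ax":0,"ay":0,"az":0,"dx":0,"dy":0,"dz":-93,"hand":1},{"ax":0,"ay":0,"az":0,"dx":0,"dy":0,"dz":-93,"hand":1}]'
python3 -c "
from h import *
delta(656,51,110,82.7); print(env.sense()['joint_positions'].round(1))"
```

```text
time: 4.88
eef_pos: [0.4872, -0.2719, 0.1228]
orientation: [179.8, 0.2, 101.5]
ft_force: [0.4, 0.2, -1.9]
opening: 0.147
t 4.88 at [ 487.2 -271.9  122.8] [1.7980e+02 1.6000e-01 1.0151e+02] F [ 0.4  0.2 -1.9] op 13.5
rotvec [0.004 0.002 0.328] d [282.8 229.8  12.8]
[ 42.   27.3 -25.2 105.3  14.7  50.4  21.4]
```

```bash
python3 -m creep '[{"ax":0,"ay":0,"az":0.01,"dx":9,"dy":7,"dz":0,"hand":1},{"ax":0,"ay":0,"az":0.03,"dx":28,"dy":23,"dz":1,"hand":1},{"ax":0,"ay":0,"az":0.065,"dx":56,"dy":46,"dz":2,"hand":1},{"ax":0,"ay":0,"az":0.105,"dx":90,"dy":73,"dz":3,"hand":1},{"ax":0,"ay":0,"az":0.144,"dx":124,"dy":101,"dz":5,"hand":1},{"ax":0,"ay":0,"az":0.184,"dx":158,"dy":129,"dz":7,"hand":1},{"ax":0,"ay":0,"az":0.223,"dx":192,"dy":156,"dz":8,"hand":1},{"ax":0,"ay":0,"az":0.26,"dx":224,"dy":182,"dz":10,"hand":1},{"ax":0,"ay":0,"az":0.292,"dx":252,"dy":205,"dz":11,"hand":1},{"ax":0,"ay":0,"az":0.315,"dx":271,"dy":221,"dz":12,"hand":1},{"ax":0,"ay":0,"az":0.328,"dx":283,"dy":230,"dz":13,"hand":1},{"ax":0,"ay":0,"az":0.328,"dx":283,"dy":230,"dz":13,"hand":1}]'
python3 - <<'E'
from h import *
delta(656,51,75,82.7); print(env.sense()['joint_positions'].round(1))
p=viewer.camera_params('wrist'); im=viewer.grab_frame('wrist'); cv2.imwrite('pics/w2.png',im)
np.save('w2.npy',p,allow_pickle=True)
E
```

```text
time: 5.88
eef_pos: [0.6548, 0.0577, 0.1055]
orientation: [-179.9, -0.2, 83.0]
ft_force: [-1.0, 1.1, -1.0]
opening: 0.151
t 5.88 at [654.8  57.7 105.5] [-1.7991e+02 -1.6000e-01  8.3020e+01] F [-1.   1.1 -1. ] op 13.9
rotvec [-0.002 -0.003  0.006] d [-6.6  2.1 30.4]
[  3.5  36.  -20.4  91.4  14.2  55.2 -28.4]
```

View pics/w2.png

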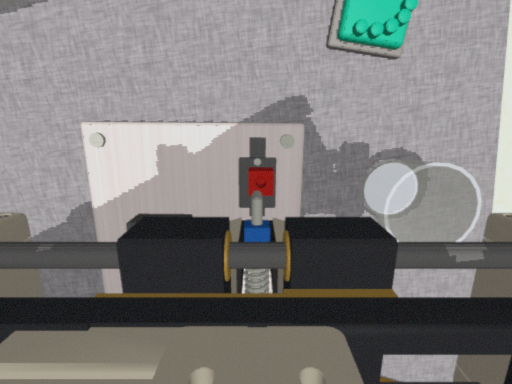

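```bash
python3 - <<'E'
from h import *
im=cv2.imread('pics/w2.png'); crop(im,220,130,80,80,7,'c6.png')
E
```

```text
(no output)
```

View pics/c6.png

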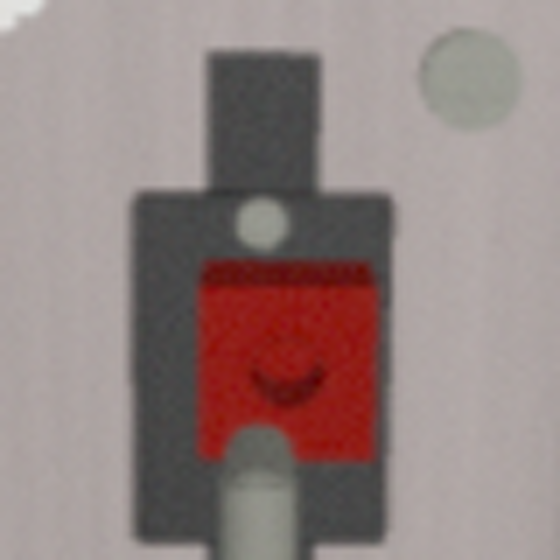

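```bash
cat >> h.py <<'E'
def cc(u,v,x,y,s): return ((u+.5)/s-.5+x,(v+.5)/s-.5+y)
E
python3 - <<'E'
from h import *
p=np.load('w2.npy',allow_pickle=True).item()
hole=unproj(p,cc(289,372,220,130,7),.045)*1000
print('hole',hole.round(1),(unproj(p,cc(289,368,220,130,7),.045)*1000).round(1))
T=np.array([654.8,57.7,105.5]); y=np.radians(83.02); ex=np.array([np.cos(y),np.sin(y),0])
ax=13
for n,P in [('pin axis',T+24*ex+[0,0,ax]),('pin foot',T+24*ex+[0,0,ax-15]),('wire top',T+24*ex+[0,0,ax+3]),('block c top',T+[0,0,ax+7])]:
    u=proj(p,P/1000); print(n,P.round(1),u.round(1),((u+.5-[220,130])*7-.5).round(0))
# pin from the image: axis point near the bend
print('pin lateral at axis',(unproj(p,cc(261,445,220,130,7),(T[2]+ax)/1000)*1000).round(1))
E
```

```text
hole [661.1  75.1  45. ] [661.1  75.6  45. ]
pin axis [657.7  81.5 118.5] [255.1 201.1] [249. 500.]
pin foot [657.7  81.5 103.5] [255.3 194. ] [250. 451.]
wire top [657.7  81.5 121.5] [255.1 202.6] [249. 511.]
block c top [654.8  57.7 125.5] [255.1 248. ] [249. 829.]
pin lateral at axis [659.2  85.8 118.5]
```

```bash
python3 - <<'E'
from h import *
p=np.load('w2.npy',allow_pickle=True).item()
f=unproj(p,cc(260,455,220,130,7),.1035)*1000
print(f.round(1))
off=f-[654.8,57.7,105.5]; print(off)
t=np.array([661.1,75.2,0])-off
delta(t[0],t[1],53,82.9)
print(t)
E
```

```text
[658.5  81.1 103.5]
[ 3.71793191 23.38187678 -2.        ]
t 5.93 at [654.1  54.5 105.4] [-1.7988e+02 -4.0000e-02  8.2940e+01] F [ 0.1 -0.3 -1.3] op 14.0
rotvec [-0.002 -0.001  0.001] d [-2.3  3.7 52.4]
[657.38206809  51.81812322   2.        ]
```

```bash
python3 -m creep '[{"ax":0,"ay":0,"az":0,"dx":-1,"dy":2,"dz":10,"hand":1},{"ax":0,"ay":0,"az":0,"dx":-2.3,"dy":3.7,"dz":28,"hand":1},{"ax":0,"ay":0,"az":0,"dx":-2.3,"dy":3.7,"dz":42,"hand":1},{"ax":0,"ay":0,"az":0,"dx":-2.3,"dy":3.7,"dz":49,"hand":1},{"ax":0,"ay":0,"az":0,"dx":-2.3,"dy":3.7,"dz":52,"hand":1},{"ax":0,"ay":0,"az":0,"dx":-2.3,"dy":3.7,"dz":52,"hand":1},{"ax":0,"ay":0,"az":0,"dx":-2.3,"dy":3.7,"dz":52,"hand":1}]'
python3 - <<'E'
from h import *
delta(657.4,51.8,53,82.9)
p=viewer.camera_params('wrist'); im=viewer.grab_frame('wrist'); cv2.imwrite('pics/w3.png',im)
np.save('w3.npy',p,allow_pickle=True)
crop(im,220,140,80,80,8,'c7.png')
s=viewer.grab_frame('side'); cv2.imwrite('pics/s3.png',s); crop(s,215,135,90,75,8,'c8.png')
E
```

```text
time: 6.52
eef_pos: [0.6582, 0.0484, 0.0552]
orientation: [180.0, 0.0, 82.7]
ft_force: [0.2, 0.6, -1.5]
opening: 0.152
t 6.52 at [658.2  48.4  55.2] [179.98   0.    82.68] F [ 0.2  0.6 -1.5] op 14.0
rotvec [ 0.     0.    -0.004] d [ 3.3 -1.3  2.2]
```

View pics/c7.png

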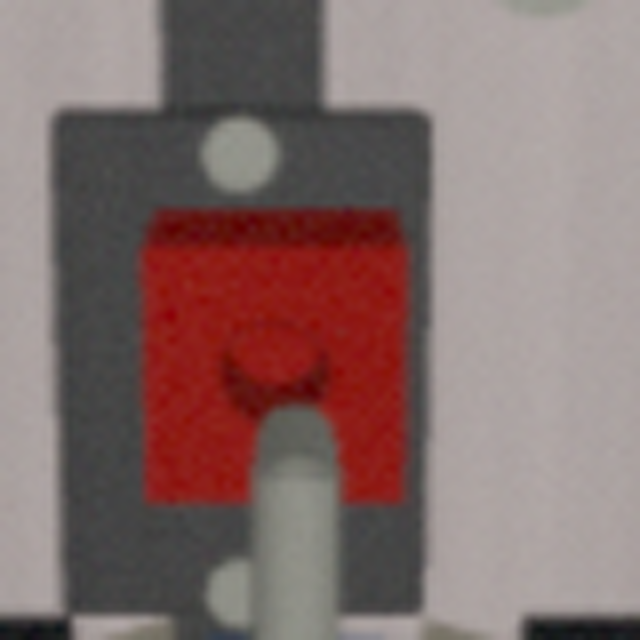

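View pics/c8.png

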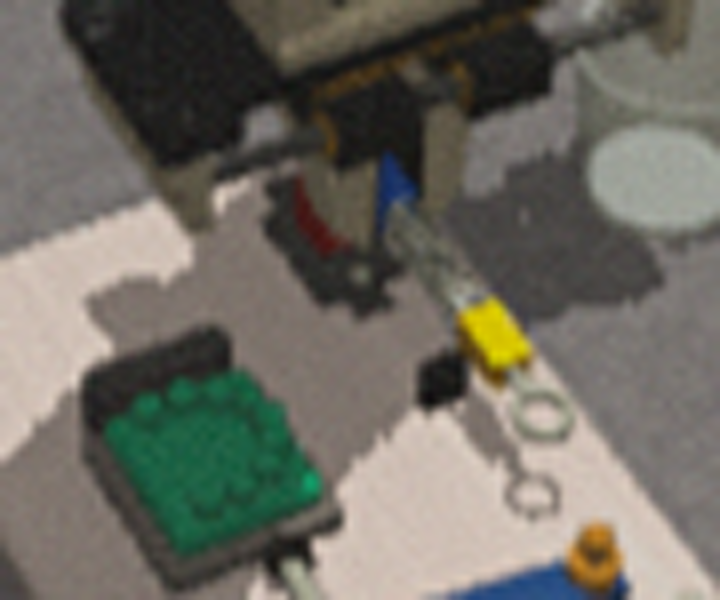

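```bash
python3 - <<'E'
from h import *
p=np.load('w3.npy',allow_pickle=True).item()
print('hole',(unproj(p,cc(275,371,220,140,8),.045)*1000).round(1), 'blockc',(unproj(p,cc(275,374,220,140,8),.045)*1000).round(1))
T=np.array([658.2,48.4,55.2])
fz=T[2]-2
f=unproj(p,cc(296,446,220,140,8),fz/1000)*1000; print('foot',f.round(1),'off',(f-T).round(1))
y=np.radians(82.68); ex=np.array([np.cos(y),np.sin(y),0]); P=T+24*ex+[0,0,-2]
print('pred foot',P.round(1),((proj(p,P/1000)+.5-[220,140])*8-.5).round(0))
delta(657.4,51.8,53,82.9)
E
```

```text
hole [660.9  75.3  45. ] blockc [660.8  75.   45. ]
foot [662.   71.4  53.2] off [ 3.8 23.  -2. ]
pred foot [661.3  72.2  53.2] [285. 436.]
t 6.62 at [658.6  48.9  55.8] [ 1.7992e+02 -2.0000e-02  8.2700e+01] F [-0.1 -0.2 -1. ] op 13.7
rotvec [ 0.001 -0.    -0.003] d [ 2.7 -1.6  2.8]
```

```bash
python3 -m creep '[{"ax":0,"ay":0,"az":0,"dx":2.9,"dy":-1.8,"dz":2,"hand":1},{"ax":0,"ay":0,"az":0,"dx":2.9,"dy":-1.8,"dz":4,"hand":1},{"ax":0,"ay":0,"az":0,"dx":2.9,"dy":-1.8,"dz":4,"hand":1},{"ax":0,"ay":0,"az":0,"dx":2.9,"dy":-1.8,"dz":4,"hand":1}]'
python3 - <<'E'
from h import *
delta(657.1,52,53,82.7)
p=viewer.camera_params('wrist'); im=viewer.grab_frame('wrist'); cv2.imwrite('pics/w4.png',im)
crop(im,220,140,80,80,8,'c9.png')
delta(657.1,52,53,82.7)
E
```

```text
time: 6.95
eef_pos: [0.6566, 0.0523, 0.0509]
orientation: [-180.0, 0.0, 82.7]
ft_force: [1.3, 1.0, -1.3]
opening: 0.155
t 6.95 at [656.6  52.3  50.9] [-180.      0.     82.74] F [ 1.3  1.  -1.3] op 14.3
rotvec [-0.     0.     0.001] d [-0.2  0.6 -2.1]
t 7.0 at [656.6  52.2  50.9] [-1.800e+02  1.000e-02  8.273e+01] F [-0.1 -0.5 -1. ] op 13.3
rotvec [-0.     0.     0.001] d [-0.1  0.5 -2.1]
```

View pics/c9.png

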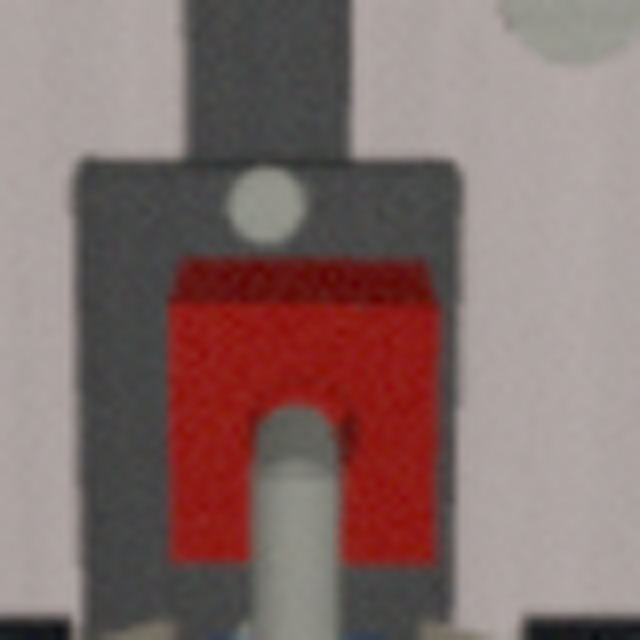

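```bash
python3 -m creep '[{"ax":0,"ay":0,"az":0,"dx":-0.1,"dy":0.5,"dz":1,"hand":1},{"ax":0,"ay":0,"az":0,"dx":-0.1,"dy":0.5,"dz":3,"hand":1},{"ax":0,"ay":0,"az":0,"dx":-0.1,"dy":0.5,"dz":5,"hand":1},{"ax":0,"ay":0,"az":0,"dx":-0.1,"dy":0.5,"dz":6,"hand":1},{"ax":0,"ay":0,"az":0,"dx":-0.1,"dy":0.5,"dz":6,"hand":1}]'
python3 -c "
from h import *
delta(657.1,52,35,82.7);print(env.sense()['ft_torque'].round(2))"
```

```text
time: 7.42
eef_pos: [0.6569, 0.0518, 0.0445]
orientation: [-180.0, 0.0, 82.7]
ft_force: [-0.3, -0.1, -1.7]
opening: 0.146
t 7.42 at [656.9  51.8  44.5] [-1.7996e+02  1.0000e-02  8.2710e+01] F [-0.3 -0.1 -1.7] op 13.4
rotvec [-0.001  0.     0.   ] d [0.2 0.2 9.5]
[ 0.03 -0.15  0.06]
```

```bash
python3 -m creep '[{"ax":0,"ay":0,"az":0,"dx":0,"dy":0,"dz":1.5,"hand":1},{"ax":0,"ay":0,"az":0,"dx":0,"dy":0,"dz":3,"hand":1},{"ax":0,"ay":0,"az":0,"dx":0,"dy":0,"dz":4.5,"hand":1},{"ax":0,"ay":0,"az":0,"dx":0,"dy":0,"dz":6,"hand":1},{"ax":0,"ay":0,"az":0,"dx":0,"dy":0,"dz":6,"hand":1}]'
python3 -c "
from h import *
delta(657.1,52,35,82.7);print(env.sense()['ft_torque'].round(2))"
```

```text
time: 7.83
eef_pos: [0.6569, 0.0519, 0.0385]
orientation: [-180.0, 0.0, 82.7]
ft_force: [0.4, 0.2, -1.8]
opening: 0.146
t 7.83 at [656.9  51.9  38.5] [-1.7997e+02  1.0000e-02  8.2720e+01] F [ 0.4  0.2 -1.8] op 13.4
rotvec [-0.  0.  0.] d [0.1 0.1 3.5]
[-0.   -0.1   0.01]
```

```bash
python3 -m creep '[{"ax":0,"ay":0,"az":0,"dx":0,"dy":0,"dz":1,"hand":1},{"ax":0,"ay":0,"az":0,"dx":0,"dy":0,"dz":2,"hand":1},{"ax":0,"ay":0,"az":0,"dx":0,"dy":0,"dz":3,"hand":1},{"ax":0,"ay":0,"az":0,"dx":0,"dy":0,"dz":3.2,"hand":1},{"ax":0,"ay":0,"az":0,"dx":0,"dy":0,"dz":3.2,"hand":1}]'
python3 - <<'E'
from h import *
delta(657.1,52,35,82.7);print(env.sense()['ft_torque'].round(2))
p=viewer.camera_params('wrist'); im=viewer.grab_frame('wrist'); cv2.imwrite('pics/w5.png',im)
crop(im,220,140,80,80,8,'c10.png')
E
```

```text
time: 8.25
eef_pos: [0.6571, 0.052, 0.0357]
orientation: [-180.0, 0.0, 82.7]
ft_force: [-0.8, -0.5, -1.0]
opening: 0.152
t 8.25 at [657.1  52.   35.7] [-180.      0.     82.72] F [-0.8 -0.5 -1. ] op 14.0
rotvec [-0.  0.  0.] d [ 0.  -0.   0.7]
[-0.02 -0.11 -0.02]
```

View pics/c10.png

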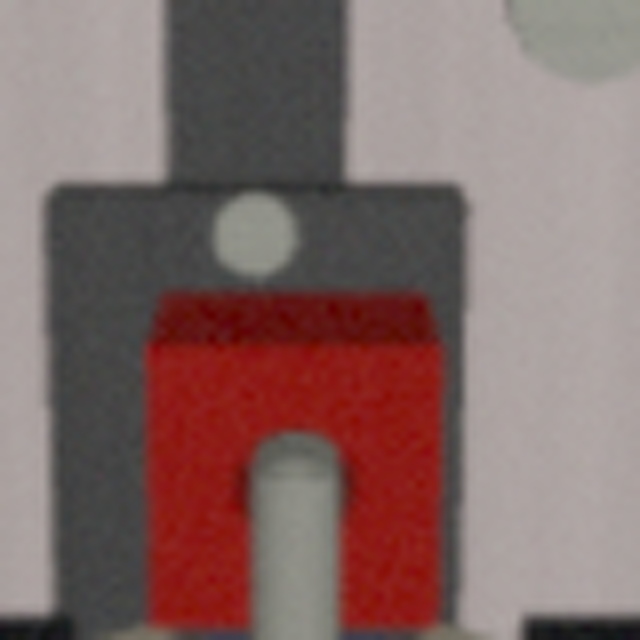

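```bash
python3 -m creep '[{"ax":0,"ay":0,"az":0,"dx":0,"dy":0,"dz":0.5,"hand":1},{"ax":0,"ay":0,"az":0,"dx":0,"dy":0,"dz":1,"hand":1},{"ax":0,"ay":0,"az":0,"dx":0,"dy":0,"dz":1,"hand":1}]'
python3 -c "
from h import *
delta(657.1,52,35,82.7);print(env.sense()['ft_torque'].round(2))"
python3 -m creep '[{"ax":0,"ay":0,"az":0,"dx":0,"dy":0,"dz":0.5,"hand":1},{"ax":0,"ay":0,"az":0,"dx":0,"dy":0,"dz":0.5,"hand":1}]'
```

```text
time: 8.55
eef_pos: [0.6573, 0.052, 0.0352]
orientation: [180.0, -0.0, 82.7]
ft_force: [-0.5, -0.5, 4.3]
opening: 0.15
t 8.55 at [657.3  52.   35.2] [179.97  -0.    82.72] F [-0.5 -0.5  4.3] op 13.8
rotvec [ 0. -0.  0.] d [ 0.  -0.2  0.2]
[-0.02  0.26  0.01]
time: 8.72
eef_pos: [0.6574, 0.0519, 0.035]
orientation: [180.0, 0.0, 82.7]
ft_force: [-2.6, -1.3, 6.6]
opening: 0.146
```

```bash
python3 -m creep '[{"ax":0,"ay":0,"az":0,"dx":0,"dy":0,"dz":-0.5,"hand":0.8},{"ax":0,"ay":0,"az":0,"dx":0,"dy":0,"dz":-0.5,"hand":0.7},{"ax":0,"ay":0,"az":0,"dx":0,"dy":0,"dz":-0.5,"hand":0.65},{"ax":0,"ay":0,"az":0,"dx":0,"dy":0,"dz":-0.5,"hand":0.65},{"ax":0,"ay":0,"az":0,"dx":0,"dy":0,"dz":-5,"hand":0.65},{"ax":0,"ay":0,"az":0,"dx":0,"dy":0,"dz":-15,"hand":0.65},{"ax":0,"ay":0,"az":0,"dx":0,"dy":0,"dz":-35,"hand":0.65},{"ax":0,"ay":0,"az":0,"dx":0,"dy":0,"dz":-65,"hand":0.65},{"ax":0,"ay":0,"az":0,"dx":0,"dy":0,"dz":-90,"hand":0.65},{"ax":0,"ay":0,"az":0,"dx":0,"dy":0,"dz":-105,"hand":0.65},{"ax":0,"ay":0,"az":0,"dx":0,"dy":0,"dz":-105,"hand":0.65}]'
python3 - <<'E'
from h import *
s=viewer.grab_frame('side'); cv2.imwrite('pics/s4.png',s); crop(s,215,135,90,75,8,'c11.png')
im=viewer.grab_frame('wrist'); cv2.imwrite('pics/w6.png',im)
# view target: post at ~TCP+35 along tool x
delta(633-0.127*30,-94-.992*30,140,82.7)
E
```

```text
time: 9.63
eef_pos: [0.6595, 0.0526, 0.1445]
orientation: [179.6, -0.1, 82.7]
ft_force: [0.6, 0.2, 1.2]
opening: 0.351
t 9.73 at [657.6  52.  140.4] [ 1.7989e+02 -2.0000e-02  8.2720e+01] F [-0.7 -0.3 -0.7] op 31.9
rotvec [ 0.002 -0.     0.   ] d [-178.    -5.9    0.4]
```

View pics/c11.png

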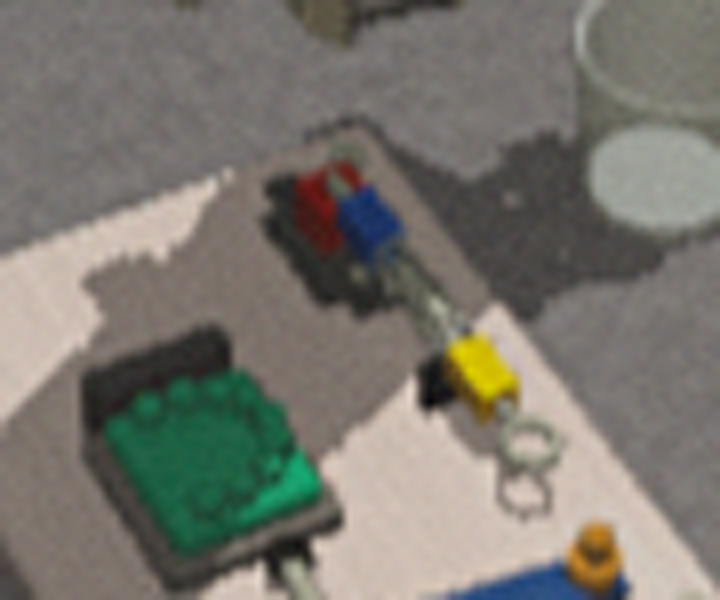

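View pics/w6.png

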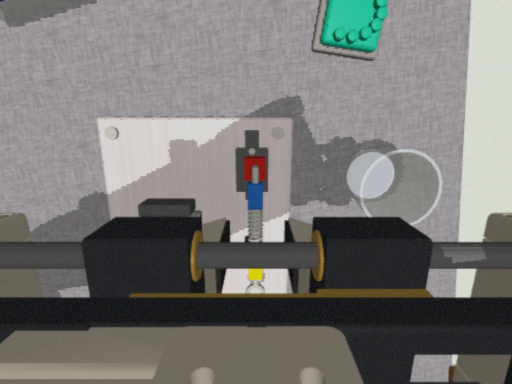

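```bash
python3 -m creep '[{"ax":0,"ay":0,"az":0,"dx":-12,"dy":0,"dz":0,"hand":0.65},{"ax":0,"ay":0,"az":0,"dx":-40,"dy":-1,"dz":0,"hand":0.65},{"ax":0,"ay":0,"az":0,"dx":-75,"dy":-2,"dz":0,"hand":0.65},{"ax":0,"ay":0,"az":0,"dx":-110,"dy":-4,"dz":0,"hand":0.65},{"ax":0,"ay":0,"az":0,"dx":-143,"dy":-5,"dz":0,"hand":0.65},{"ax":0,"ay":0,"az":0,"dx":-165,"dy":-6,"dz":0,"hand":0.65},{"ax":0,"ay":0,"az":0,"dx":-178,"dy":-6,"dz":0,"hand":0.65},{"ax":0,"ay":0,"az":0,"dx":-178,"dy":-6,"dz":0,"hand":0.65},{"ax":0,"ay":0,"az":0,"dx":-178,"dy":-6,"dz":0,"hand":0.65},{"ax":0,"ay":0,"az":0,"dx":-178,"dy":-6,"dz":0,"hand":0.65}]'
python3 - <<'E'
from h import *
delta(648.7,-20,36,82.7)
p=viewer.camera_params('wrist');im=viewer.grab_frame('wrist'); cv2.imwrite('pics/w7.png',im); np.save('w7.npy',p,allow_pickle=True)
crop(im,205,75,100,150,4,'c12.png')
print(env.sense()['joint_positions'].round(1))
E
```

```text
time: 10.57
eef_pos: [0.6288, -0.1215, 0.1389]
orientation: [-180.0, -0.1, 82.8]
ft_force: [0.6, 0.7, -0.3]
opening: 0.352
t 10.57 at [ 628.8 -121.5  138.9] [-1.7997e+02 -9.0000e-02  8.2850e+01] F [ 0.6  0.7 -0.3] op 32.4
rotvec [-0.    -0.002  0.003] d [103.1   7.2 103.1]
[ 19.6  32.5 -20.4  92.3  12.7  57.5 -11.8]
```

View pics/w7.png

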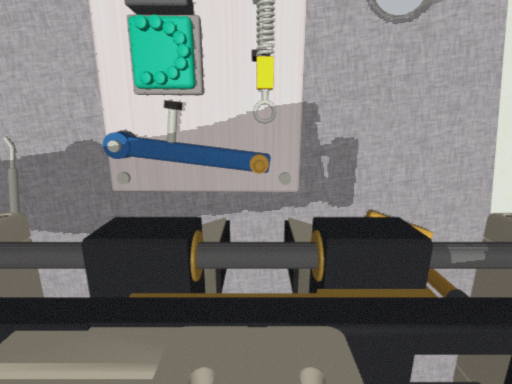

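View pics/c12.png

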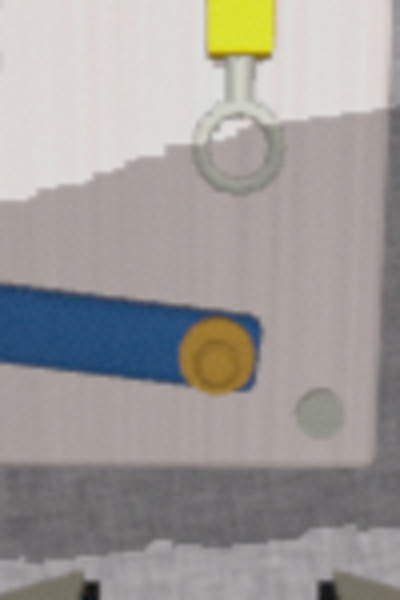

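```bash
python3 - <<'E'
from h import *
p=np.load('w7.npy',allow_pickle=True).item()
g=lambda u,v,z:(unproj(p,cc(u,v,205,75,4),z)*1000).round(1)
e=g(238,147,.048); q=g(216,361,.058); q2=g(216,355,.045); piv=(unproj(p,(117,145),.045)*1000).round(1)
y=g(241,(52-50),.055)
print('eye',e,'head',q,'shoulder',q2,'piv',piv,'yel',y)
h=np.array([660.9,75.2]); 
for P in (e,q,q2): print(np.hypot(*(P[:2]-h)), np.degrees(np.arctan2(*(P[:2]-h)[::-1])))
# yellow block columns/rows from full image
im=cv2.imread('pics/w7.png'); hsv=cv2.cvtColor(im,cv2.COLOR_BGR2HSV)
m=cv2.inRange(hsv,(22,150,120),(35,255,255)); m[:40]=0;m[110:]=0;m[:,:240]=0;m[:,290:]=0
ys,xs=np.nonzero(m); c=(xs.mean(),ys.mean()); print(c,cv2.minAreaRect(np.c_[xs,ys].astype(np.float32)),(unproj(p,c,.055)*1000).round(1))
E
```

```text
eye [645.1 -49.8  48. ] head [634.9 -93.   58. ] shoulder [634.9 -93.7  45. ] piv [512.7 -61.8  45. ] yel [648.8 -22.3  55. ]
125.99460305901995 -97.20398272075593
170.19764980751054 -98.78711340684661
170.88946720029296 -98.75126043218299
(np.float64(264.55827067669173), np.float64(71.70488721804512)) ((264.5, 72.0), (32.0, 17.0), 90.0) [648.8 -19.7  55. ]
```

```bash
python3 -m creep '[{"ax":0,"ay":0,"az":0,"dx":10,"dy":1,"dz":0,"hand":0.65},{"ax":0,"ay":0,"az":0,"dx":35,"dy":3,"dz":0,"hand":0.65},{"ax":0,"ay":0,"az":0,"dx":65,"dy":5,"dz":8,"hand":0.65},{"ax":0,"ay":0,"az":0,"dx":90,"dy":7,"dz":22,"hand":0.65},{"ax":0,"ay":0,"az":0,"dx":103,"dy":7.2,"dz":40,"hand":0.65},{"ax":0,"ay":0,"az":0,"dx":103,"dy":7.2,"dz":55,"hand":0.65},{"ax":0,"ay":0,"az":0,"dx":103,"dy":7.2,"dz":60,"hand":0.65},{"ax":0,"ay":0,"az":0,"dx":103,"dy":7.2,"dz":60,"hand":0.65},{"ax":0,"ay":0,"az":0,"dx":103,"dy":7.2,"dz":60,"hand":0.65}]' 45
python3 - <<'E'
from h import *
delta(648.8,-20,36,82.8)
p=viewer.camera_params('wrist');im=viewer.grab_frame('wrist'); cv2.imwrite('pics/w8.png',im); np.save('w8.npy',p,allow_pickle=True)
delta(648.8,-20,36,82.8)
E
```

```text
time: 11.37
eef_pos: [0.649, -0.0223, 0.0796]
orientation: [180.0, 0.0, 82.7]
ft_force: [0.5, 0.0, 0.0]
opening: 0.35
t 11.37 at [649.  -22.3  79.6] [1.800e+02 1.000e-02 8.273e+01] F [0.5 0.  0. ] op 32.2
rotvec [ 0.     0.    -0.001] d [ 2.3 -0.5 43.6]
t 11.42 at [649.4 -22.7  80.1] [179.94   0.    82.7 ] F [0.5 0.  0.3] op 32.5
rotvec [ 0.001  0.    -0.002] d [ 2.6 -0.9 44.1]
```

View pics/w8.png

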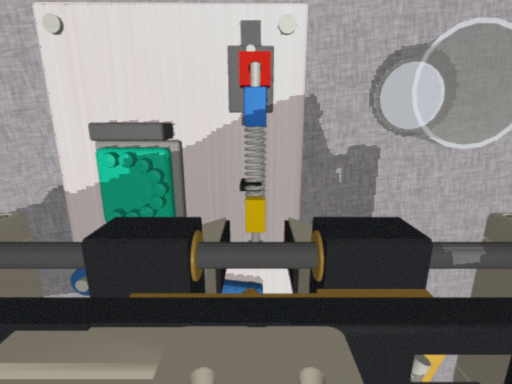

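```bash
python3 -m creep '[{"ax":0,"ay":0,"az":0,"dx":2.5,"dy":-0.7,"dz":10,"hand":0.65},{"ax":0,"ay":0,"az":0,"dx":2.5,"dy":-0.7,"dz":24,"hand":0.65},{"ax":0,"ay":0,"az":0,"dx":2.5,"dy":-0.7,"dz":36,"hand":0.65},{"ax":0,"ay":0,"az":0,"dx":2.5,"dy":-0.7,"dz":42,"hand":0.65},{"ax":0,"ay":0,"az":0,"dx":2.5,"dy":-0.7,"dz":44,"hand":0.68},{"ax":0,"ay":0,"az":0,"dx":2.5,"dy":-0.7,"dz":44,"hand":0.72},{"ax":0,"ay":0,"az":0,"dx":2.5,"dy":-0.7,"dz":44,"hand":0.75}]' 45
python3 - <<'E'
from h import *
delta(648.8,-20,36,82.8)
E
```

```text
time: 12.0
eef_pos: [0.6487, -0.0201, 0.0355]
orientation: [180.0, -0.0, 82.7]
ft_force: [-0.2, -0.6, 1.1]
opening: 0.266
t 12.0 at [648.7 -20.1  35.5] [ 1.7998e+02 -1.0000e-02  8.2710e+01] F [-0.2 -0.6  1.1] op 24.5
rotvec [ 0.    -0.    -0.002] d [ 0.1  0.1 -0.5]
```

Close on the yellow block.

```bash
python3 -m creep '[{"ax":0,"ay":0,"az":0,"dx":0,"dy":0,"dz":0,"hand":0.82},{"ax":0,"ay":0,"az":0,"dx":0,"dy":0,"dz":0,"hand":0.9},{"ax":0,"ay":0,"az":0,"dx":0,"dy":0,"dz":0,"hand":1},{"ax":0,"ay":0,"az":0,"dx":0,"dy":0,"dz":0,"hand":1},{"ax":0,"ay":0,"az":0,"dx":0,"dy":0,"dz":0,"hand":1},{"ax":0,"ay":0,"az":0,"dx":0,"dy":0,"dz":0,"hand":1}]' 45
python3 - <<'E'
from h import *
delta(648.8,-20,36,82.8)
print(env.sense()['ft_torque'].round(2))
p=viewer.camera_params('wrist');im=viewer.grab_frame('wrist'); cv2.imwrite('pics/w9.png',im); np.save('w9.npy',p,allow_pickle=True)
E
```

```text
time: 12.5
eef_pos: [0.6489, -0.02, 0.0357]
orientation: [179.9, -0.0, 82.7]
ft_force: [0.3, -0.2, 4.4]
opening: 0.145
t 12.5 at [648.9 -20.   35.7] [179.94  -0.    82.72] F [ 0.3 -0.2  4.4] op 13.3
rotvec [ 0.001 -0.    -0.001] d [ 0.  -0.1 -0.3]
[-0.05 -0.08 -0.02]
```

View pics/w9.png

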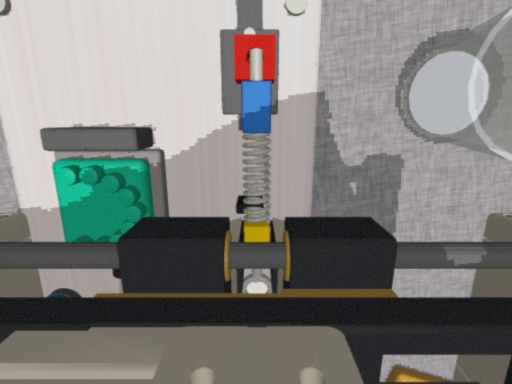

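```bash
cat >> h.py <<'E'
H=np.array([660.9,75.2])
def pose_for(D,z,ang,off=12.3,z0=48.):
    """TCP pose that puts the eye at distance D (mm) from the hole along ang, height z; tilt from the hinge"""
    th=np.arctan2(z-z0,D-36.); a=np.radians(ang); hd=np.array([np.cos(a),np.sin(a),0]); up=np.array([0,0,1.])
    e=np.r_[H,0]+hd*D+up*z
    u=hd*np.cos(th)+up*np.sin(th); n=hd*np.sin(th)-up*np.cos(th)
    t=e-30*u+off*n
    x=-u; zz=n; y=np.cross(zz,x)
    return t,R.from_matrix(np.c_[x,y,zz])
def dpose(D,z,ang,off=12.3):
    t,R1=pose_for(D,z,ang,off); s=env.sense(); R0=R.from_euler('xyz',s['orientation'],degrees=True)
    print(D,z,'rotvec',(R0.inv()*R1).as_rotvec().round(3),'d',R0.inv().apply(t-s['eef_pos']*1000).round(1),'tgt',t.round(1),R1.as_euler('xyz',degrees=True).round(1))
def eye_now(off=12.3):
    s=env.sense(); R0=R.from_euler('xyz',s['orientation'],degrees=True)
    e=s['eef_pos']*1000+R0.apply([-30,0,-off]); d=e[:2]-H
    print('t',round(s['time'],2),'eye',e.round(1),'D',np.hypot(*d).round(1),'ang',np.degrees(np.arctan2(d[1],d[0])).round(2),'rpy',s['orientation'].round(1),'F',s['ft_force'].round(1),'M',s['ft_torque'].round(2),'op',round(s['opening']*92,1))
E
python3 - <<'E'
from h import *
eye_now()
for D,z in [(126,48),(130,52),(135,56),(140,59),(145,62),(150,63.5)]: dpose(D,z,-97.2-1.5*min(1,(D-126)/24))
for D,z in [(155,63.5),(170.4,63.5),(170.4,48)]: dpose(D,z,-98.7)
E
```

```text
t 12.55 eye [645.1 -49.8  48. ] D 126.0 ang -97.22 rpy [179.9  -0.   82.7] F [-0.2 -1.2  5.5] M [-0.06 -0.1   0.02] op 13.6
126 48 rotvec [ 0.001 -0.    -0.001] d [ 0. -0.  0.] tgt [648.9 -20.   35.7] [180.    0.   82.8]
130 52 rotvec [ 0.001 -0.043  0.003] d [-4.5 -0.4 -2.7] tgt [647.9 -24.5  38.4] [180.    2.4  82.6]
135 56 rotvec [ 0.001 -0.081  0.008] d [-10.1  -1.   -5.6] tgt [646.6 -29.9  41.3] [180.    4.6  82.2]
140 59 rotvec [ 0.002 -0.105  0.014] d [-15.4  -1.7  -7.9] tgt [645.2 -35.2  43.6] [-180.     6.    81.9]
145 62 rotvec [ 0.002 -0.128  0.019] d [-20.8  -2.4 -10.3] tgt [643.9 -40.4  46. ] [180.    7.3  81.6]
150 63.5 rotvec [ 0.003 -0.135  0.025] d [-25.9  -3.2 -11.5] tgt [642.5 -45.3  47.3] [-180.     7.7   81.3]
155 63.5 rotvec [ 0.003 -0.13   0.025] d [-30.8  -3.3 -11.7] tgt [641.7 -50.2  47.4] [-180.     7.4   81.3]
170.4 63.5 rotvec [ 0.002 -0.115  0.025] d [-46.   -3.6 -12.1] tgt [639.4 -65.2  47.8] [-180.     6.6   81.3]
170.4 48 rotvec [ 0.001 -0.     0.025] d [-44.3  -3.6   0. ] tgt [639.7 -63.6  35.7] [180.    0.   81.3]
```

```bash
python3 -m creep '[{"ax":0,"ay":-0.02,"az":0.001,"dx":-2.2,"dy":-0.2,"dz":-1.3,"hand":1},{"ax":0,"ay":-0.043,"az":0.003,"dx":-4.5,"dy":-0.4,"dz":-2.7,"hand":1},{"ax":0,"ay":-0.062,"az":0.005,"dx":-7.3,"dy":-0.7,"dz":-4.1,"hand":1},{"ax":0,"ay":-0.081,"az":0.008,"dx":-10.1,"dy":-1,"dz":-5.6,"hand":1},{"ax":0,"ay":-0.093,"az":0.011,"dx":-12.8,"dy":-1.3,"dz":-6.8,"hand":1},{"ax":0,"ay":-0.105,"az":0.014,"dx":-15.4,"dy":-1.7,"dz":-7.9,"hand":1},{"ax":0,"ay":-0.117,"az":0.017,"dx":-18.1,"dy":-2,"dz":-9.1,"hand":1},{"ax":0,"ay":-0.128,"az":0.019,"dx":-20.8,"dy":-2.4,"dz":-10.3,"hand":1},{"ax":0,"ay":-0.135,"az":0.025,"dx":-25.9,"dy":-3.2,"dz":-11.5,"hand":1},{"ax":0,"ay":-0.135,"az":0.025,"dx":-25.9,"dy":-3.2,"dz":-11.5,"hand":1},{"ax":0,"ay":-0.135,"az":0.025,"dx":-25.9,"dy":-3.2,"dz":-11.5,"hand":1}]'
python3 - <<'E'
from h import *
eye_now()
p=viewer.camera_params('wrist');im=viewer.grab_frame('wrist'); cv2.imwrite('pics/w10.png',im); np.save('w10.npy',p,allow_pickle=True)
s=viewer.grab_frame('side'); cv2.imwrite('pics/s10.png',s); crop(s,215,135,90,75,8,'c13.png')
eye_now()
E
```

```text
time: 13.47
eef_pos: [0.6421, -0.0444, 0.0468]
orientation: [179.9, 7.7, 81.3]
ft_force: [1.3, 6.4, -1.6]
opening: 0.149
t 13.47 eye [637.8 -72.2  63. ] D 149.1 ang -98.9 rpy [179.9   7.7  81.3] F [ 1.3  6.4 -1.6] M [ 1.68 -0.49 -0.1 ] op 13.7
t 13.57 eye [637.9 -72.   63. ] D 149.0 ang -98.89 rpy [179.9   7.7  81.3] F [ 1.8  6.8 -0.2] M [ 1.65 -0.49 -0.02] op 13.6
```

View pics/w10.png

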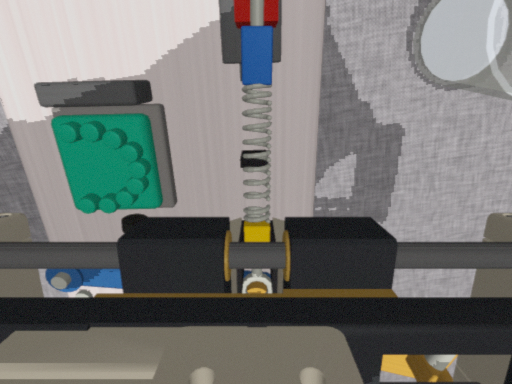

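View pics/c13.png

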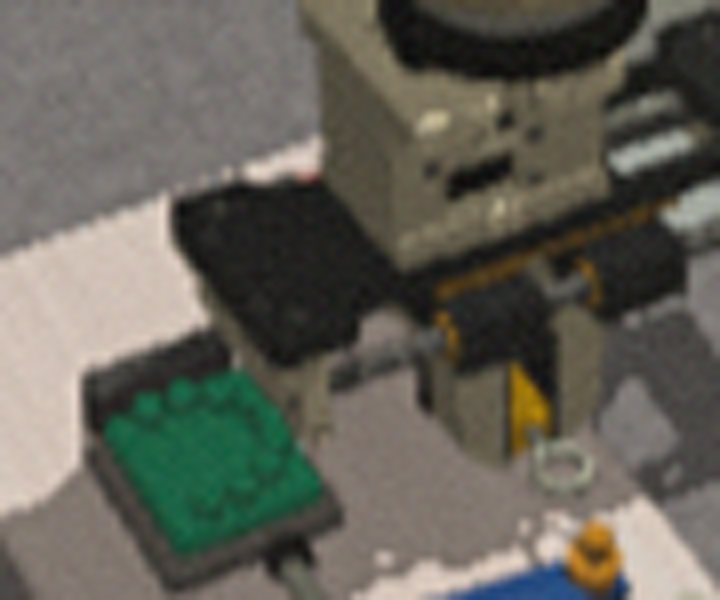

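```bash
python3 - <<'E'
from h import *
for D,z in [(155,63.8),(160,63.8),(165,63.8),(170.4,63.8)]: dpose(D,z,-98.7)
E
```

```text
155 63.8 rotvec [0.002 0.002 0.   ] d [-6.   0.5 -0.1] tgt [641.7 -50.2  47.7] [180.    7.6  81.3]
160 63.8 rotvec [0.002 0.007 0.   ] d [-10.9   0.5   0.4] tgt [641.  -55.1  47.8] [-180.     7.3   81.3]
165 63.8 rotvec [0.002 0.012 0.   ] d [-15.8   0.5   0.9] tgt [640.2 -59.9  47.9] [-180.     7.    81.3]
170.4 63.8 rotvec [0.002 0.017 0.   ] d [-21.1   0.5   1.5] tgt [639.4 -65.2  48.1] [180.    6.7  81.3]
```

```bash
python3 -m creep '[{"ax":0,"ay":0.001,"az":0,"dx":-3,"dy":0.3,"dz":-0.3,"hand":1},{"ax":0,"ay":0.002,"az":0,"dx":-6,"dy":0.5,"dz":-0.3,"hand":1},{"ax":0,"ay":0.005,"az":0,"dx":-8.5,"dy":0.5,"dz":0,"hand":1},{"ax":0,"ay":0.007,"az":0,"dx":-11,"dy":0.5,"dz":0.2,"hand":1},{"ax":0,"ay":0.009,"az":0,"dx":-13.5,"dy":0.5,"dz":0.4,"hand":1},{"ax":0,"ay":0.012,"az":0,"dx":-16,"dy":0.5,"dz":0.7,"hand":1},{"ax":0,"ay":0.014,"az":0,"dx":-18.5,"dy":0.5,"dz":1,"hand":1},{"ax":0,"ay":0.017,"az":0,"dx":-21,"dy":0.5,"dz":1.2,"hand":1},{"ax":0,"ay":0.017,"az":0,"dx":-21,"dy":0.5,"dz":1.2,"hand":1},{"ax":0,"ay":0.017,"az":0,"dx":-21,"dy":0.5,"dz":1.2,"hand":1}]'
python3 - <<'E'
from h import *
eye_now()
p=viewer.camera_params('wrist');im=viewer.grab_frame('wrist'); cv2.imwrite('pics/w11.png',im); np.save('w11.npy',p,allow_pickle=True)
s=viewer.grab_frame('side'); cv2.imwrite('pics/s11.png',s); crop(s,255,165,60,50,12,'c14.png')
crop(im,215,255,80,50,9,'c15.png')
P=np.array([634.9,-93.3])
for z in (48,58): print('head proj',((proj(p,np.r_[P,z]/1000)+.5-[215,255])*9-.5).round(0))
eye_now()
E
```

```text
time: 14.4
eef_pos: [0.6394, -0.0639, 0.0482]
orientation: [179.9, 6.6, 81.3]
ft_force: [1.4, 10.5, -1.7]
opening: 0.151
t 14.4 eye [635.1 -91.9  63.8] D 169.1 ang -98.78 rpy [179.9   6.6  81.3] F [ 1.4 10.5 -1.7] M [ 2.32 -0.53 -0.07] op 13.9
head proj [367. 177.]
head proj [367. 271.]
t 14.5 eye [635.2 -91.6  63.8] D 168.8 ang -98.77 rpy [179.9   6.6  81.4] F [ 2.   9.8 -2.6] M [ 2.28 -0.53 -0.04] op 13.6
```

View pics/c14.png

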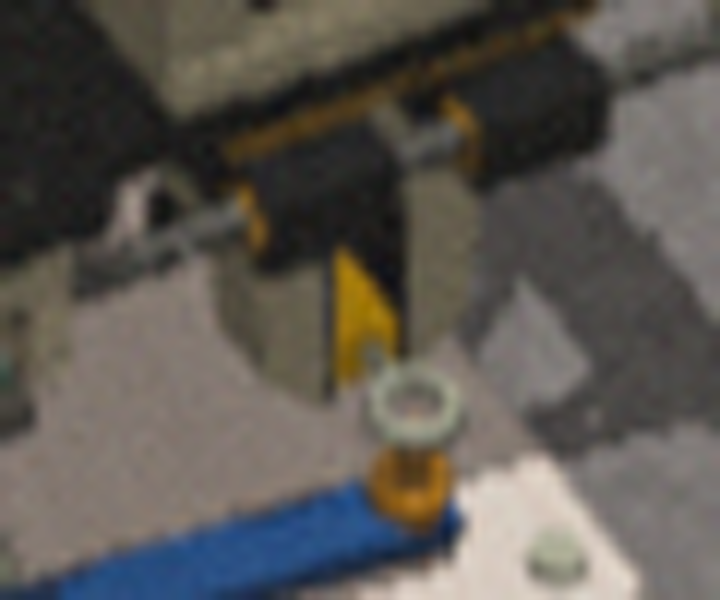

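View pics/c15.png

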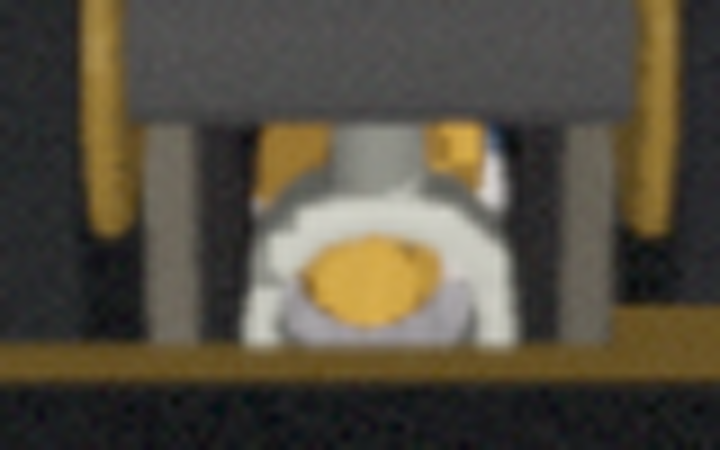

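View pics/w11.png

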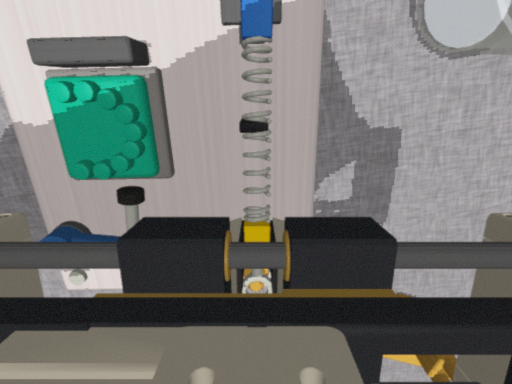

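```bash
python3 - <<'E'
from h import *
p=np.load('w11.npy',allow_pickle=True).item()
f=lambda P:((proj(p,np.array(P)/1000)+.5-[215,255])*9-.5).round(0)
a=np.radians(-98.7); hd=np.array([np.cos(a),np.sin(a)]); l=np.array([-hd[1],hd[0]])
P=np.array([634.9,-93.3])
for r,z in ((5.25,57),(4.25,58)):
  print('rim S',f(np.r_[P+r*hd,z]),'E',f(np.r_[P+r*l,z]),'W',f(np.r_[P-r*l,z]))
# eye from measured pose
T,R1=np.array([639.4,-63.9,48.2]),R.from_euler('xyz',[179.9,6.6,81.3],degrees=True)
for n,v in [('c',(-30,0,-12.3)),('inner N top',(-23.5,0,-14.8)),('innerN bot',(-23.5,0,-9.8)),('outer N top',(-20,0,-14.8)),('E',(-30,10,-14.8)),('W',(-30,-10,-14.8))]:
  print(n,f(T+R1.apply(v)))
for u,v,z in [(371,325,57)]: print((unproj(p,cc(u,v,215,255,9),z/1000)*1000).round(1)[:2]-5.25*hd)
E
```

```text
rim S [367. 323.] E [444. 261.] W [289. 261.]
rim S [367. 322.] E [430. 270.] W [304. 271.]
c [366. 313.]
inner N top [366. 246.]
innerN bot [366. 203.]
outer N top [366. 197.]
E [522. 336.]
W [210. 336.]
[635.19411931 -93.51040709]
```

```bash
python3 - <<'E'
from h import *
eye_now()
for D,z in [(170.6,63.8),(170.6,61),(170.6,58),(170.6,53),(170.6,48.5)]: dpose(D,z,-98.97)
E
```

```text
t 14.5 eye [635.2 -91.6  63.8] D 168.8 ang -98.77 rpy [179.9   6.6  81.4] F [ 2.   9.8 -2.6] M [ 2.28 -0.53 -0.04] op 13.6
170.6 63.8 rotvec [ 0.002 -0.001  0.006] d [-1.8 -0.5  0.3] tgt [638.7 -65.3  48.1] [180.    6.7  81. ]
170.6 61 rotvec [0.002 0.019 0.006] d [-1.2 -0.5  2.4] tgt [638.8 -65.   45.9] [180.    5.5  81. ]
170.6 58 rotvec [0.002 0.041 0.006] d [-0.6 -0.5  4.7] tgt [638.8 -64.7  43.5] [180.    4.2  81. ]
170.6 53 rotvec [0.002 0.078 0.006] d [ 0.3 -0.5  8.6] tgt [638.9 -64.2  39.6] [180.    2.1  81. ]
170.6 48.5 rotvec [0.002 0.112 0.006] d [ 1.2 -0.5 12. ] tgt [639.  -63.7  36.1] [-180.     0.2   81. ]
```

```bash
python3 -m creep '[{"ax":0,"ay":0,"az":0.003,"dx":-1,"dy":-0.3,"dz":0.2,"hand":1},{"ax":0,"ay":0,"az":0.006,"dx":-1.9,"dy":-0.6,"dz":0.3,"hand":1},{"ax":0,"ay":0,"az":0.006,"dx":-1.9,"dy":-0.6,"dz":0.3,"hand":1},{"ax":0,"ay":0.007,"az":0.006,"dx":-1.6,"dy":-0.6,"dz":1,"hand":1},{"ax":0,"ay":0.013,"az":0.006,"dx":-1.4,"dy":-0.6,"dz":1.7,"hand":1},{"ax":0,"ay":0.019,"az":0.006,"dx":-1.2,"dy":-0.6,"dz":2.4,"hand":1},{"ax":0,"ay":0.019,"az":0.006,"dx":-1.2,"dy":-0.6,"dz":2.4,"hand":1},{"ax":0,"ay":0.019,"az":0.006,"dx":-1.2,"dy":-0.6,"dz":2.4,"hand":1}]'
python3 - <<'E'
from h import *
eye_now()
im=viewer.grab_frame('wrist'); cv2.imwrite('pics/w12.png',im)
s=viewer.grab_frame('side'); crop(s,255,165,60,50,12,'c16.png')
crop(im,215,255,80,50,9,'c17.png')
eye_now()
E
```

```text
time: 15.17
eef_pos: [0.6386, -0.0649, 0.0459]
orientation: [179.9, 5.5, 81.0]
ft_force: [1.8, 10.1, -2.1]
opening: 0.148
t 15.17 eye [634.1 -93.3  61. ] D 170.6 ang -99.05 rpy [179.9   5.5  81. ] F [ 1.8 10.1 -2.1] M [ 2.34 -0.54 -0.01] op 13.6
t 15.27 eye [634.1 -93.2  61. ] D 170.5 ang -99.05 rpy [179.9   5.5  81. ] F [ 1.8 10.6 -1.8] M [ 2.3  -0.57 -0.04] op 13.5
```

View pics/c16.png

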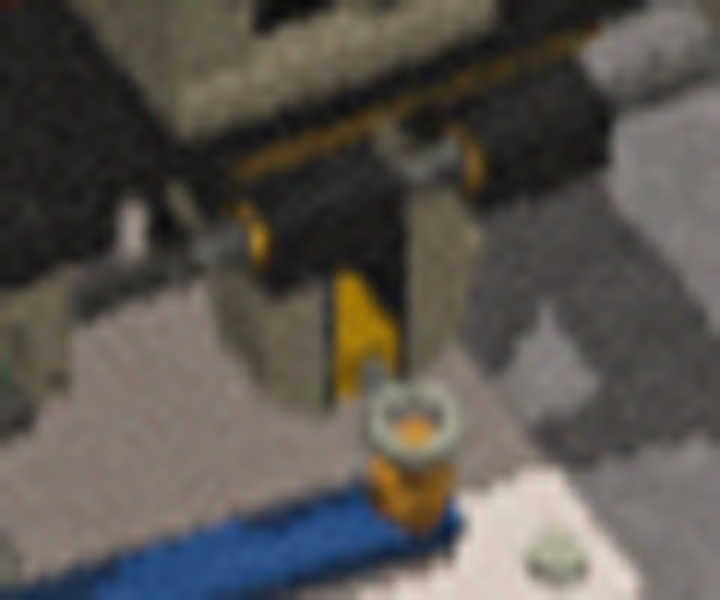

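View pics/c17.png

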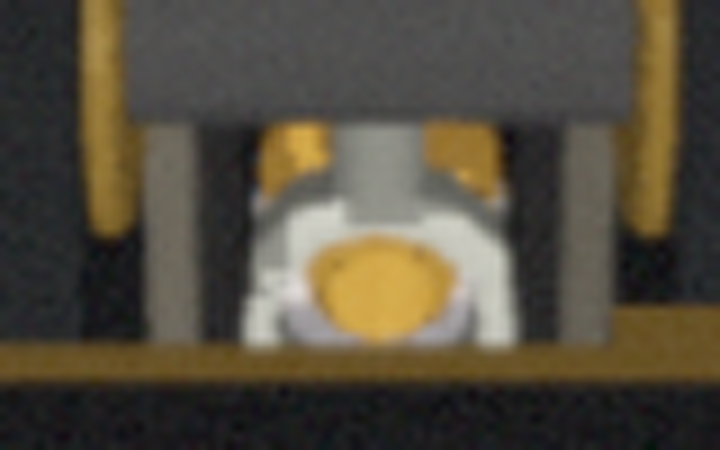

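```bash
python3 -m creep '[{"ax":0,"ay":0.01,"az":0,"dx":0.2,"dy":0,"dz":1.1,"hand":1},{"ax":0,"ay":0.02,"az":0,"dx":0.4,"dy":0,"dz":2.2,"hand":1},{"ax":0,"ay":0.03,"az":0,"dx":0.6,"dy":0,"dz":3.2,"hand":1},{"ax":0,"ay":0.03,"az":0,"dx":0.6,"dy":0,"dz":3.2,"hand":1}]'
python3 -c "
from h import *
eye_now()"
```

```text
time: 15.6
eef_pos: [0.6384, -0.0653, 0.0425]
orientation: [179.9, 3.8, 81.0]
ft_force: [1.5, 10.0, -2.2]
opening: 0.147
t 15.6 eye [633.9 -94.   56.8] D 171.4 ang -99.08 rpy [179.9   3.8  81. ] F [ 1.5 10.  -2.2] M [ 2.27 -0.54 -0.04] op 13.6
```

```bash
python3 -c "
from h import *
for z in (54,51,48.3): dpose(170.6,z,-99.05)"
```

```text
170.6 54 rotvec [0.002 0.022 0.001] d [1.2 0.1 2.1] tgt [638.7 -64.2  40.4] [180.    2.6  81. ]
170.6 51 rotvec [0.002 0.044 0.001] d [1.7 0.1 4.4] tgt [638.7 -63.9  38. ] [180.    1.3  81. ]
170.6 48.3 rotvec [0.002 0.064 0.001] d [2.  0.1 6.5] tgt [638.8 -63.7  35.9] [1.8e+02 1.0e-01 8.1e+01]
```

```bash
python3 -m creep '[{"ax":0,"ay":0.01,"az":0,"dx":0.6,"dy":0,"dz":1,"hand":1},{"ax":0,"ay":0.022,"az":0,"dx":1.2,"dy":0,"dz":2.1,"hand":1},{"ax":0,"ay":0.033,"az":0,"dx":1.5,"dy":0,"dz":3.2,"hand":1},{"ax":0,"ay":0.044,"az":0,"dx":1.7,"dy":0,"dz":4.4,"hand":1},{"ax":0,"ay":0.044,"az":0,"dx":1.7,"dy":0,"dz":4.4,"hand":1}]'
python3 -c "
from h import *
eye_now()"
```

```text
time: 16.02
eef_pos: [0.6385, -0.0641, 0.038]
orientation: [179.9, 1.3, 81.0]
ft_force: [1.5, 10.5, -2.3]
opening: 0.148
t 16.02 eye [633.8 -93.4  50.9] D 170.8 ang -99.12 rpy [179.9   1.3  81. ] F [ 1.5 10.5 -2.3] M [ 2.14 -0.54 -0.04] op 13.6
```

```bash
python3 -m creep '[{"ax":0,"ay":0.01,"az":0,"dx":0.2,"dy":0,"dz":1,"hand":1},{"ax":0,"ay":0.02,"az":0,"dx":0.4,"dy":0,"dz":2,"hand":1},{"ax":0,"ay":0.022,"az":0,"dx":0.4,"dy":0,"dz":2.7,"hand":1},{"ax":0,"ay":0.022,"az":0,"dx":0.4,"dy":0,"dz":2.7,"hand":1}]'
python3 - <<'E'
from h import *
eye_now()
im=viewer.grab_frame('wrist'); cv2.imwrite('pics/w13.png',im)
s=viewer.grab_frame('side'); crop(s,255,165,60,50,12,'c18.png')
crop(im,215,255,80,50,9,'c19.png')
eye_now()
E
```

```text
time: 16.35
eef_pos: [0.6389, -0.0633, 0.0359]
orientation: [179.9, 0.0, 81.0]
ft_force: [1.1, 9.8, 1.5]
opening: 0.15
t 16.35 eye [634.1 -92.9  48.3] D 170.2 ang -99.04 rpy [179.9   0.   81. ] F [1.1 9.8 1.5] M [ 2.11 -0.32 -0.06] op 13.8
t 16.45 eye [634.2 -92.7  48.3] D 170.0 ang -99.04 rpy [179.9   0.   81. ] F [1.  9.6 1.6] M [ 2.1  -0.34 -0.04] op 13.3
```

View pics/c18.png

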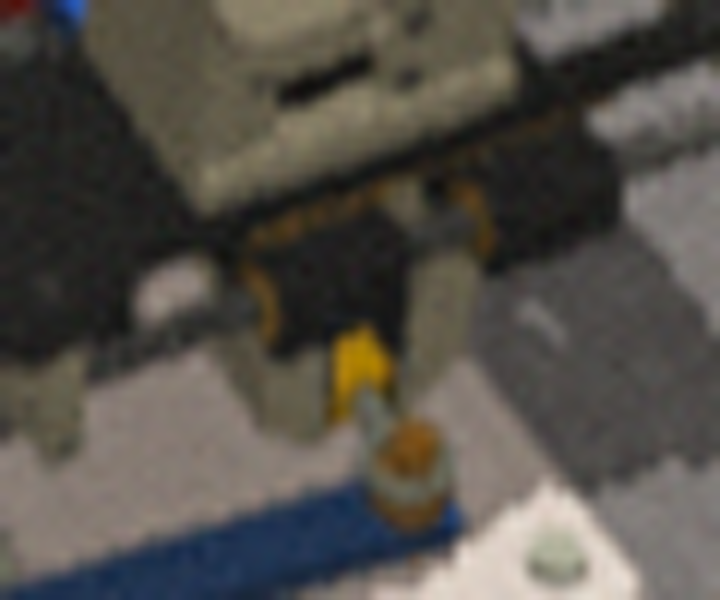

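View pics/c19.png

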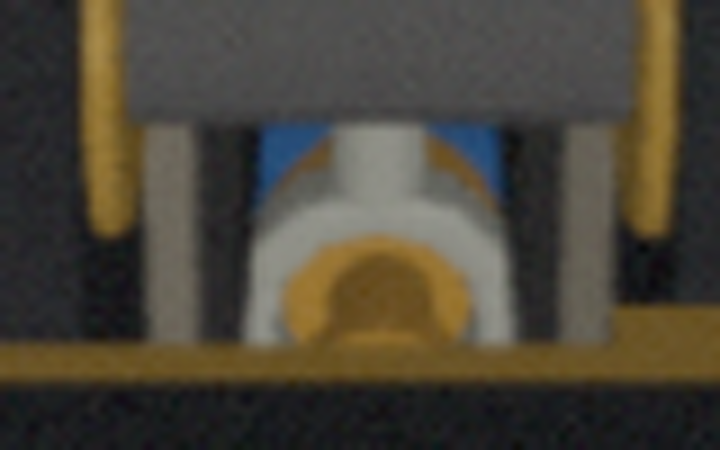

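```bash
python3 -m creep '[{"ax":0,"ay":0,"az":0,"dx":1.5,"dy":0,"dz":0,"hand":1},{"ax":0,"ay":0,"az":0,"dx":3,"dy":0,"dz":0,"hand":1},{"ax":0,"ay":0,"az":-0.004,"dx":4.5,"dy":0.2,"dz":0,"hand":1},{"ax":0,"ay":0,"az":-0.007,"dx":6,"dy":0.4,"dz":0,"hand":1},{"ax":0,"ay":0,"az":-0.01,"dx":7.5,"dy":0.5,"dz":0,"hand":1},{"ax":0,"ay":0,"az":-0.013,"dx":9,"dy":0.6,"dz":0,"hand":1},{"ax":0,"ay":0,"az":-0.015,"dx":10.5,"dy":0.8,"dz":0,"hand":1},{"ax":0,"ay":0,"az":-0.018,"dx":12,"dy":0.9,"dz":0,"hand":1},{"ax":0,"ay":0,"az":-0.02,"dx":13.5,"dy":1,"dz":0,"hand":1},{"ax":0,"ay":0,"az":-0.02,"dx":13.5,"dy":1,"dz":0,"hand":1}]'
python3 - <<'E'
from h import *
eye_now()
im=viewer.grab_frame('wrist'); cv2.imwrite('pics/w14.png',im)
s=viewer.grab_frame('side'); crop(s,215,145,100,75,8,'c20.png')
E
```

```text
time: 17.28
eef_pos: [0.6419, -0.0506, 0.0359]
orientation: [179.9, 0.1, 82.1]
ft_force: [0.4, 7.4, 2.0]
opening: 0.148
t 17.28 eye [637.8 -80.3  48.2] D 157.2 ang -98.46 rpy [1.799e+02 1.000e-01 8.210e+01] F [0.4 7.4 2. ] M [ 1.67 -0.25 -0.12] op 13.6
```

View pics/c20.png

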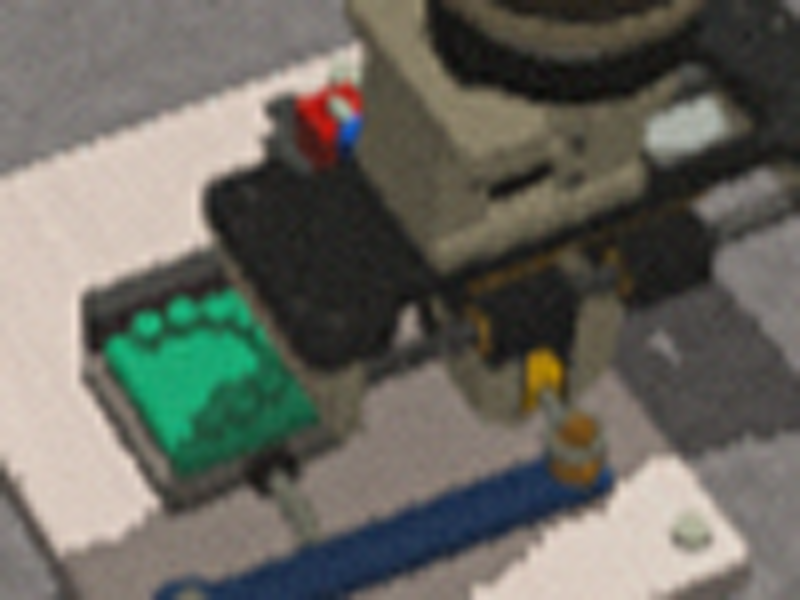

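View pics/w14.png

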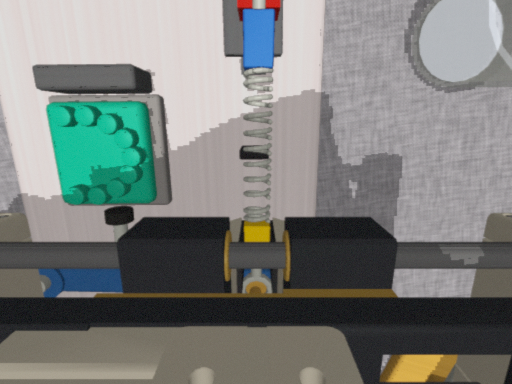

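```bash
python3 -m creep '[{"ax":0,"ay":0,"az":-0.004,"dx":1,"dy":0.1,"dz":0,"hand":1},{"ax":0,"ay":0,"az":-0.008,"dx":2,"dy":0.2,"dz":0,"hand":1},{"ax":0,"ay":0,"az":-0.008,"dx":2,"dy":0.2,"dz":0,"hand":1},{"ax":0,"ay":0,"az":-0.008,"dx":2,"dy":0.2,"dz":0,"hand":1}]'
python3 - <<'E'
from h import *
eye_now()
E
python3 -m creep '[{"ax":0,"ay":0,"az":-0.002,"dx":1,"dy":0.1,"dz":0,"hand":1},{"ax":0,"ay":0,"az":-0.004,"dx":2,"dy":0.2,"dz":0,"hand":1},{"ax":0,"ay":0,"az":-0.004,"dx":2,"dy":0.2,"dz":0,"hand":1},{"ax":0,"ay":0,"az":-0.004,"dx":2,"dy":0.2,"dz":0,"hand":1}]'
python3 - <<'E'
from h import *
eye_now()
im=viewer.grab_frame('wrist'); cv2.imwrite('pics/w15.png',im); crop(im,30,60,150,120,5,'c21.png')
E
```

```text
time: 17.72
eef_pos: [0.6426, -0.049, 0.0359]
orientation: [179.9, 0.1, 82.6]
ft_force: [0.4, 7.7, 1.5]
opening: 0.148
t 17.72 eye [638.7 -78.7  48.3] D 155.5 ang -98.23 rpy [1.799e+02 1.000e-01 8.260e+01] F [0.4 7.7 1.5] M [ 1.61 -0.37 -0.3 ] op 13.6
time: 18.05
eef_pos: [0.6429, -0.0472, 0.0359]
orientation: [179.9, 0.1, 82.8]
ft_force: [0.8, 7.4, 1.1]
opening: 0.149
t 18.05 eye [639.1 -76.9  48.3] D 153.7 ang -98.16 rpy [1.799e+02 1.000e-01 8.280e+01] F [0.8 7.4 1.1] M [ 1.51 -0.21 -0.35] op 13.7
```

View pics/w15.png

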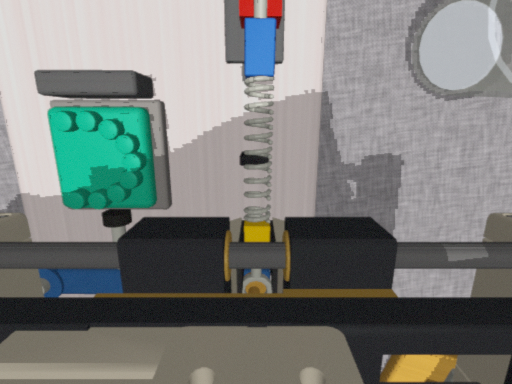

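```bash
python3 -m creep '[{"ax":0,"ay":0,"az":0,"dx":0.7,"dy":0,"dz":0,"hand":1},{"ax":0,"ay":0,"az":0,"dx":1.5,"dy":0,"dz":0,"hand":1},{"ax":0,"ay":0,"az":0,"dx":1.5,"dy":0,"dz":0,"hand":1}]'
python3 - <<'E'
from h import *
eye_now()
E
```

```text
time: 18.35
eef_pos: [0.643, -0.0464, 0.0359]
orientation: [179.9, 0.2, 82.8]
ft_force: [0.2, 5.4, 2.9]
opening: 0.151
t 18.35 eye [639.2 -76.1  48.3] D 152.8 ang -98.17 rpy [179.9   0.2  82.8] F [0.2 5.4 2.9] M [ 1.23 -0.19 -0.34] op 13.9
```

```bash
python3 -m creep '[{"ax":0,"ay":0,"az":0,"dx":0.5,"dy":0,"dz":-0.3,"hand":0.83},{"ax":0,"ay":0,"az":0,"dx":0.5,"dy":0,"dz":-0.3,"hand":0.8},{"ax":0,"ay":0,"az":0,"dx":0.5,"dy":0,"dz":-0.3,"hand":0.75},{"ax":0,"ay":0,"az":0,"dx":0.5,"dy":0,"dz":-0.3,"hand":0.7},{"ax":0,"ay":0,"az":0,"dx":0.5,"dy":0,"dz":-0.3,"hand":0.68},{"ax":0,"ay":0,"az":0,"dx":0.5,"dy":0,"dz":-0.3,"hand":0.68}]'
python3 - <<'E'
from h import *
eye_now()
im=viewer.grab_frame('wrist'); cv2.imwrite('pics/w16.png',im)
E
```

```text
time: 18.85
eef_pos: [0.643, -0.0469, 0.0358]
orientation: [179.9, 0.2, 82.8]
ft_force: [-0.4, -0.3, -0.2]
opening: 0.31
t 18.85 eye [639.2 -76.6  48.2] D 153.4 ang -98.14 rpy [179.9   0.2  82.8] F [-0.4 -0.3 -0.2] M [-0.02 -0.07  0.03] op 28.6
```

View pics/w16.png

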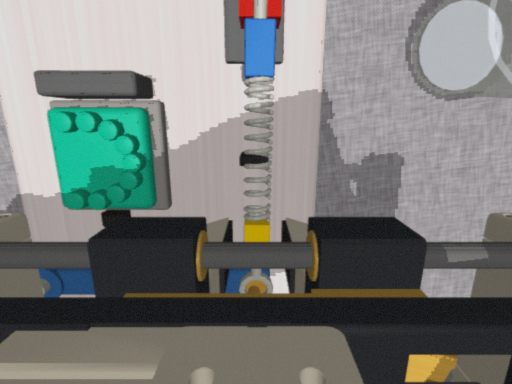

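Released; the eye stays round the neck. Rise straight up.

```bash
python3 -m creep '[{"ax":0,"ay":0,"az":0,"dx":0,"dy":0,"dz":-4,"hand":0.68},{"ax":0,"ay":0,"az":0,"dx":0,"dy":0,"dz":-12,"hand":0.68},{"ax":0,"ay":0,"az":0,"dx":0,"dy":0,"dz":-25,"hand":0.68},{"ax":0,"ay":0,"az":0,"dx":0,"dy":0,"dz":-45,"hand":0.68},{"ax":0,"ay":0,"az":0,"dx":0,"dy":0,"dz":-70,"hand":0.68},{"ax":0,"ay":0,"az":0,"dx":-15,"dy":0,"dz":-95,"hand":0.68},{"ax":0,"ay":0,"az":0,"dx":-45,"dy":0,"dz":-115,"hand":0.68},{"ax":0,"ay":0,"az":0,"dx":-75,"dy":0,"dz":-120,"hand":0.68},{"ax":0,"ay":0,"az":0,"dx":-95,"dy":0,"dz":-120,"hand":0.68},{"ax":0,"ay":0,"az":0,"dx":-100,"dy":0,"dz":-120,"hand":0.68},{"ax":0,"ay":0,"az":0,"dx":-100,"dy":0,"dz":-120,"hand":0.68}]'
python3 - <<'E'
from h import *
delta(0,0,0,82)
p=viewer.camera_params('wrist');im=viewer.grab_frame('wrist'); cv2.imwrite('pics/w17.png',im)
crop(im,80,0,240,200,3,'c24.png')
s=viewer.grab_frame('side'); cv2.imwrite('pics/s17.png',s); crop(s,190,145,125,100,6,'c22.png')
t=viewer.grab_frame('top'); cv2.imwrite('pics/t17.png',t)
E
```

```text
time: 19.82
eef_pos: [0.6301, -0.1477, 0.1574]
orientation: [179.8, 0.2, 82.6]
ft_force: [0.5, -0.8, -0.2]
opening: 0.318
t 19.82 at [ 630.1 -147.7  157.4] [179.8    0.24  82.58] F [ 0.5 -0.8 -0.2] op 29.3
rotvec [0.003 0.004 0.01 ] d [  65.8 -644.5  155. ]
```

View pics/c24.png

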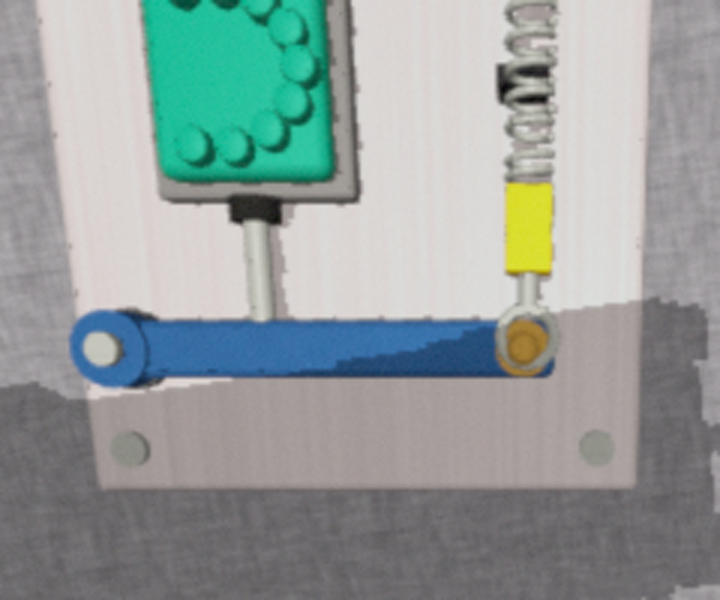

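View pics/c22.png

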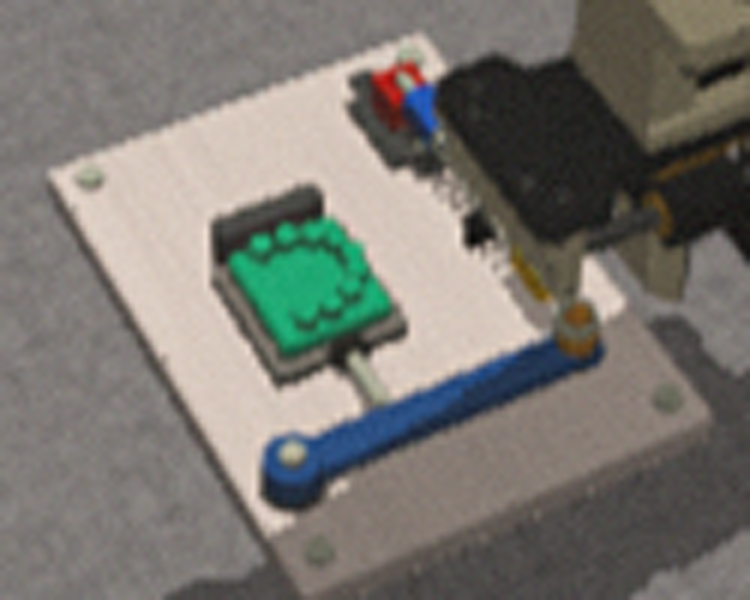

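View pics/t17.png

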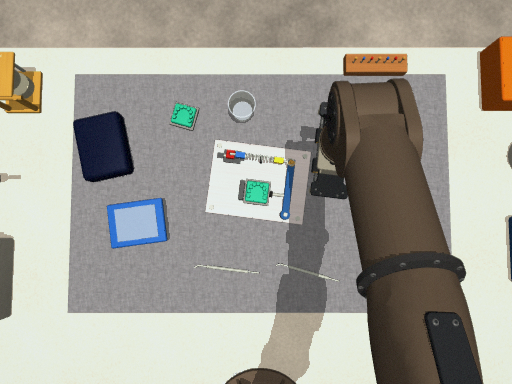

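```bash
python3 -m creep '[{"ax":0,"ay":0,"az":0,"dx":-10,"dy":-10,"dz":-5,"hand":0.68},{"ax":0,"ay":0,"az":0,"dx":-30,"dy":-30,"dz":-15,"hand":0.68},{"ax":0,"ay":0,"az":0,"dx":-50,"dy":-55,"dz":-25,"hand":0.68},{"ax":0,"ay":0,"az":0,"dx":-70,"dy":-80,"dz":-35,"hand":0.68},{"ax":0,"ay":0,"az":0,"dx":-85,"dy":-100,"dz":-40,"hand":0.68},{"ax":0,"ay":0,"az":0,"dx":-95,"dy":-110,"dz":-40,"hand":0.68},{"ax":0,"ay":0,"az":0,"dx":-100,"dy":-115,"dz":-40,"hand":0.68},{"ax":0,"ay":0,"az":0,"dx":-100,"dy":-115,"dz":-40,"hand":0.68}]'
python3 - <<'E'
from h import *
delta(0,0,0,82)
p=viewer.camera_params('side')
s=viewer.grab_frame('side'); cv2.imwrite('pics/s18.png',s); crop(s,235,140,70,75,8,'c23.png')
s4=cv2.imread('pics/s4.png'); a=cv2.resize(s4[145:185,240:280],None,fx=9,fy=9,interpolation=cv2.INTER_CUBIC); b=cv2.resize(s[145:185,240:280],None,fx=9,fy=9,interpolation=cv2.INTER_CUBIC)
cv2.imwrite('pics/cmp.png',np.hstack([a,b]))
im=viewer.grab_frame('wrist'); cv2.imwrite('pics/w18.png',im)
E
```

```text
time: 20.63
eef_pos: [0.5027, -0.2305, 0.1962]
orientation: [179.9, 0.2, 82.7]
ft_force: [0.2, 0.2, -0.8]
opening: 0.32
t 20.63 at [ 502.7 -230.5  196.2] [179.89   0.2   82.72] F [ 0.2  0.2 -0.8] op 29.5
rotvec [0.002 0.003 0.013] d [ 165.6 -528.3  194.6]
```

View pics/c23.png

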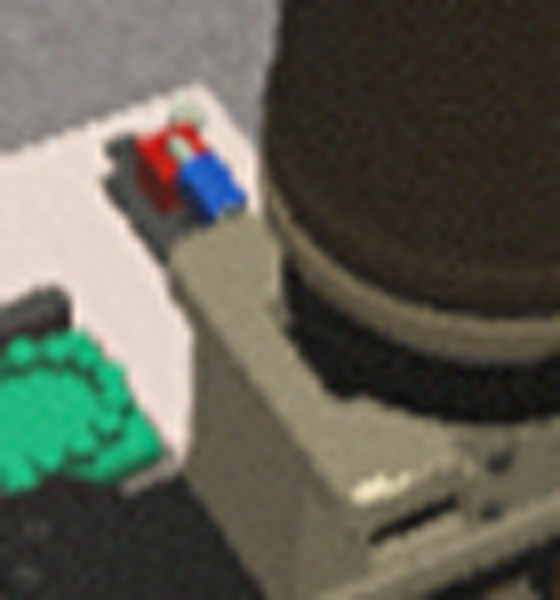

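View pics/cmp.png

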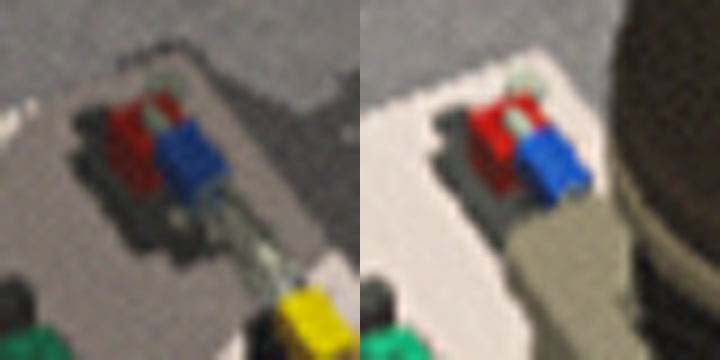

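```bash
python3 -c "
from h import *
delta(656,45,105,82.7)"
python3 -m creep '[{"ax":0,"ay":0,"az":0,"dx":15,"dy":6,"dz":0,"hand":0.68},{"ax":0,"ay":0,"az":0,"dx":45,"dy":18,"dz":0,"hand":0.68},{"ax":0,"ay":0,"az":0,"dx":80,"dy":32,"dz":0,"hand":0.68},{"ax":0,"ay":0,"az":0,"dx":115,"dy":46,"dz":5,"hand":0.68},{"ax":0,"ay":0,"az":0,"dx":150,"dy":60,"dz":15,"hand":0.68},{"ax":0,"ay":0,"az":0,"dx":185,"dy":74,"dz":25,"hand":0.68},{"ax":0,"ay":0,"az":0,"dx":220,"dy":88,"dz":40,"hand":0.68},{"ax":0,"ay":0,"az":0,"dx":250,"dy":100,"dz":60,"hand":0.68},{"ax":0,"ay":0,"az":0,"dx":275,"dy":112,"dz":75,"hand":0.68},{"ax":0,"ay":0,"az":0,"dx":288,"dy":117,"dz":85,"hand":0.68},{"ax":0,"ay":0,"az":0,"dx":292,"dy":117,"dz":88,"hand":0.68},{"ax":0,"ay":0,"az":0,"dx":292,"dy":117,"dz":88,"hand":0.68}]'
python3 - <<'E'
from h import *
delta(656,45,105,82.7)
p=viewer.camera_params('wrist');im=viewer.grab_frame('wrist'); cv2.imwrite('pics/w19.png',im)
crop(im,205,130,100,100,7,'c25.png')
delta(656,45,105,82.7)
E
```

```text
t 20.73 at [ 504.5 -228.8  196. ] [1.7986e+02 1.3000e-01 8.2860e+01] F [ 0.6  0.2 -0.3] op 29.4
rotvec [0.002 0.002 0.003] d [290.7 116.1  90.7]
time: 21.73
eef_pos: [0.6559, 0.0469, 0.1061]
orientation: [-180.0, 0.2, 83.0]
ft_force: [-1.2, -1.0, 0.5]
opening: 0.319
t 21.73 at [655.9  46.9 106.1] [-1.7998e+02  1.6000e-01  8.2950e+01] F [-1.2 -1.   0.5] op 29.3
rotvec [-0.     0.003  0.004] d [-1.8  0.4  1.1]
t 21.78 at [656.1  44.8 107.2] [179.94   0.21  82.83] F [ 0.6 -0.4  0.8] op 29.6
rotvec [0.001 0.004 0.002] d [ 0.1 -0.1  2.2]
```

View pics/c25.png

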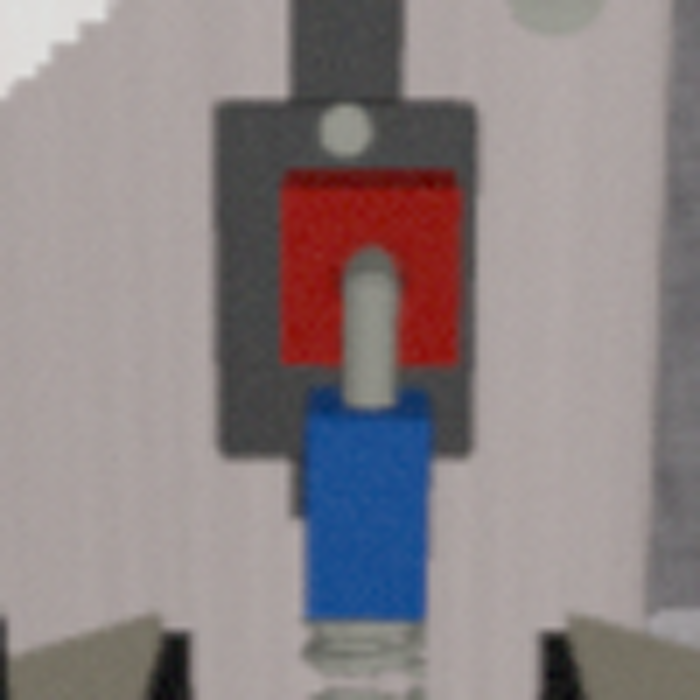

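```bash
python3 -m creep '[{"ax":0,"ay":0,"az":0,"dx":0,"dy":0,"dz":-20,"hand":0.68},{"ax":0,"ay":0,"az":0,"dx":0,"dy":0,"dz":-50,"hand":0.68},{"ax":0,"ay":0,"az":0,"dx":0,"dy":0,"dz":-70,"hand":0.68},{"ax":0,"ay":0,"az":0,"dx":0,"dy":0,"dz":-70,"hand":0.68},{"ax":0,"ay":0,"az":0,"dx":0,"dy":0,"dz":-70,"hand":0.68}]'
python3 - <<'E'
from h import *
s=viewer.grab_frame('side'); cv2.imwrite('pics/s20.png',s); crop(s,190,145,125,100,6,'c26.png')
E
```

```text
time: 22.2
eef_pos: [0.6573, 0.043, 0.1802]
orientation: [179.6, 0.2, 82.6]
ft_force: [-0.0, -0.2, -1.4]
opening: 0.32
```

View pics/c26.png

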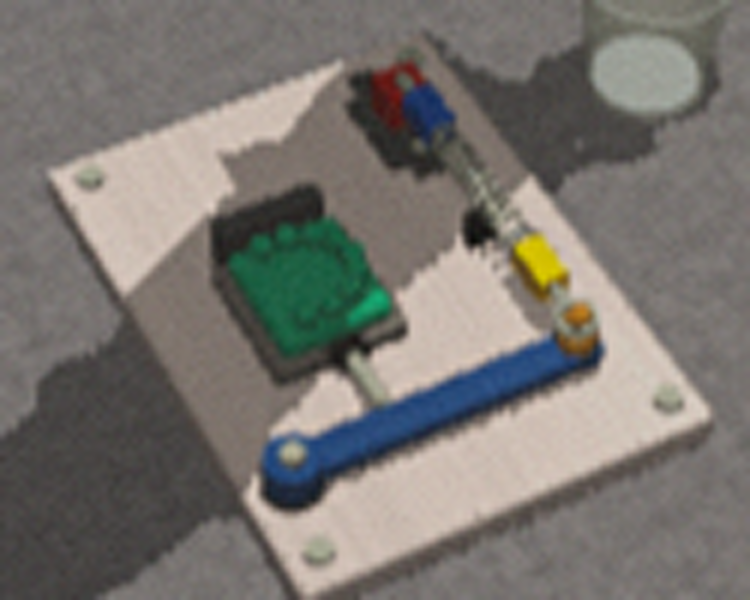

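The side picture shows the hook in the red block at about (400,85). The spring runs across the rest, the eye sits round the post under its head at about (577,325), and the arm's pad is against the model at about (350,350).

```bash
python3 -c "
from station import env, workorder
print(workorder.job_done()); print(env.sense()['time'])"
```

```text
the job is handed in; nothing more can be done
None
the job is handed in; nothing more can be done
```

The spring is hooked in the red anchor block with its eye on the brass post, the arm is shut against the dental model, and I handed the job in at about 22 s.

- **Hook:** I found the hole by wrist camera; the block sat about 3 mm off the foot's centre. The pin went in without side force and I pressed it home at about 7–8 N. A later close view showed the wire lying on the block's top, and it had not lifted after the pull.
- **Eye:** I gripped the yellow block, stretched the spring to about 45 mm with a pull near 10 N, and raised the eye over the head. I corrected it about 0.6 mm sideways from the picture and lowered it until it touched the shoulder lightly. I then eased the arm shut and let go.
- **Last checks:** The final pictures show the eye round the neck under the head and the pad against the model. The stretch is about 27 mm, the bystanders that show in the last top view look unmoved (the burner was hidden behind the arm), and the tool force was near zero after release.
- **Less certain:** Cameras differed by up to about 2.5 mm on positions. My first wrist estimates of the eye and post disagreed by about 0.6 mm sideways, and I trusted what the picture showed. The hook's final depth and the eye's seat on the shoulder were judged from pictures and forces, not measured directly.

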